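# Change the cartridges of the kitchen water filter

## Task

Open the clear cover of the water filter unit wide, and fit every new filter cartridge standing on the counter into a port of its own, any port: push it down and turn it a quarter turn clockwise until it stops, so that it stays locked down. When all are locked, shut the cover fully. Leave the mug, the soap bottle and the canister where they are.

Things in the scene. Friction and masses are not known exactly. Their poses are not given: they have to be found in the camera images.
- filter_a: Loose white filter cartridge with grey band, upright, 0.21-0.36 kg; may be absent. Origin: centre of flat underside, z up. Body 48 mm in diameter, 55 mm tall; on top a grip bar 44 mm long (its x), 14 mm wide (y), 24 mm tall (55 to 79 mm up). Two bayonet lugs in line with the bar (+x and -x), out to 33 mm from the axis, 10 mm wide, 12 to 19 mm above the underside. A half turn changes nothing.
- filter_b: A second cartridge, the same as filter_a in every way; may be absent.
- filter_c: A third cartridge, the same as filter_a in every way; may be absent.
- port_1 (a point): Left (+y) of three alike bayonet ports in a row, 90 mm apart. Point: centre of the port at its collar top, 60 mm above the counter; z up, y along the row. Bore 52 mm through a collar 8 mm thick, with two entry slots 17 mm wide along this point's +x and -x, which pass a cartridge's lugs. A cartridge set in rests on a spring plunger, underside 20 mm below the collar top, and cannot turn yet.
- port_2 (a point): Middle port. In every port: push the cartridge 9 to 13 mm farther down (8 to 12 N; solid stop with underside 34 mm below collar top), turn it clockwise seen from above a quarter turn to a hard stop, grip bar then along the port's y. Let go, the spring lifts it till its lugs bear under the collar: underside 27 mm below collar top, locked. Turned under about 35 degrees it springs back up.
- port_3 (a point): Right (-y) port, same as the others. A cartridge cannot be turned counter-clockwise from its entry position. Neighbouring locked cartridges leave room for open fingers; the unit's side walls stand 70 mm from the port centres (along x) and 70 mm beyond the end ports (along y).
- unit: White filter unit fixed on the counter, an open-topped case 150 mm deep (x), 330 mm wide (y), 118 mm tall to the rim, walls 5 mm. Origin: centre of its underside; its own -x side faces the robot, turned a little. Inside, a grey deck 60 mm above the counter with the three ports as dark holes in it (their collars flush with the deck). The cover is hinged on its far (+x) rim.
- cover (a joint): Angle of the clear cover with white frame, rad: 0 shut flat on the rim, 1.57 upright, 1.75 fully open against its stop. The hinge is stiff: the cover stays where it is left (about 0.3 N m to move it, plus its weight of 0.25 kg, up to 0.18 N m when level).
- cover_handle (a point): Middle of the cover's handle: a dark round bar 10 mm thick and 100 mm long, parallel to the hinge (along y), on two sloping end posts, its axis 36 mm off the cover's outer face. Shut, it is 165 mm nearer the robot than the hinge (15 mm past the free edge) and 41 mm higher. It rises to 0.29 m as the cover swings up; the point turns with it.
- cover_hinge (a point): On the hinge axis, in the middle of the cover's width, 118 mm above the counter, at the far rim of the unit; its y axis lies along the hinge. Its x and z turn with the cover: opening by an angle turns the cover about +y, near edge up. The cover is 150 mm by 330 mm, 5 mm thick.
- mug: White mug, 80 mm across, 90 mm tall; leave it alone. Origin: centre of its underside.
- soap: Amber soap bottle, 64 mm across, 170 mm tall; leave it alone. Origin: centre of its underside.
- canister: Grey-green storage canister, 100 mm across, 130 mm tall; leave it alone. Origin: centre of its underside.

How it is judged:
By the outcome, as a careful person would: the job done as asked, in the order asked, and still so for the second after the job is handed in, with the robot touching nothing.
Of filter_a, filter_b, filter_c only 2 to 3 are there at a start; the rules pass over those that are not, and their reading is None.
At some moment in a run one of filter_a, filter_b, filter_c may be knocked a few centimetres aside while the robot is not near it.
It also fails if it takes over 210 s, if anything falls off the work surface, if the arm or the gripper's body presses on something with over 40 N, if the wrist force passes 120 N, or if a joint passes its speed limit or range.

## Robot

A 6-joint arm with a two-finger parallel gripper is mounted at the origin on the work surface. World frame = base frame: x ahead of the robot, y to its left, z up, the work surface at z = 0. Lengths are in m, angles in degrees, forces in N, time in s.
With the tool pointing down it reaches from about 0.25 to 0.725 m from the base axis. Payload 9.7 kg.
Tool frame: the origin (TCP) lies at the very end of the fingers, on their centre line; the grasp point (between the pads) lies 19 mm behind it; z points along the fingers, y is the line along which they close (so a half turn about z gives the same grasp; the last joint's range is limited). The gripper opens to 85 mm and grips with 20 to 120 N. Pads are 22 mm wide; open, the fingers measure 114 mm over their backs; the gripper's body (76 mm by 85 mm) begins 54 mm behind the grasp point. The pads swing forward as they close: fully open they stand 13 mm farther back than shut.
Start: joints at [-72.25, 4.979, 10.078, 95.1, 0, 90], TCP at [0.168, -0.524, 0.201] pointing down, gripper open.
Joint ranges: [-179.16, 179.16], [-48.56, 103.87], [-65.8, 70.77], [-126.05, 130.52], [-82.76, 87.17], [-180, 180]. Speed limits (degrees/s): [127.2, 127.2, 147.25, 180, 180, 180].

## Interface

Orientations are given as [roll, pitch, yaw] about the fixed x, y, z axes, in that order (R = Rz(yaw) Ry(pitch) Rx(roll)).
In Python, from workcell import bot gives the robot as it stands.
- The arm moves only by the tool arm_command, never from a script. Its argument "series" is a list of rows, each a list of 4 numbers: the shift along the tool's x, y, z in m, then the turn about the tool's z in rad. A call has exactly 5 rows; each row is the pose to reach, as a shift and turn from the pose commanded when the call began, along the tool's axes at that moment; what a row does not reach only later rows make up. A row lasts 1/10 s, in which the tool goes at most 50 mm and 8.59 degrees, less where a joint would pass 70% of its speed; a pose out of reach is approached as far as the arm can. A call with a gripper value outside its range is refused whole. "hand" is the finger opening in m, from 0 to 0.0854, set as the call begins (left out, the last holds). The fingers move at their own pace and stop on an object; "grip_force" is the grip in N (left out, the last holds). Time passes only in rows, so rows that repeat a pose let the fingers close, or fill a call up. It gives the time, the measured TCP pose, the force, the opening and the grip force at its end, in the units of the state.
- bot.get_obs(): the state, without advancing time (a new reading comes with each control period).
- bot.camera(name): name is "side" or "top"; returns a dict with "color" (420x560x3 uint8, blue, green, red), "camera_matrix" (3x3 intrinsics, pixels), "xyz" and "orientation" of the camera in the world. Camera axes: x right, y up, looking along -z (the intrinsics and any distortion apply to the point x, -y, -z); pixel columns grow to the right and rows downward; lengths in m; the calibration is good to about 2 mm. A picture is of the moment at which its call begins. There is no depth.
- bot.job_done(): hands the job in; it is judged then, once.
Trained networks look in the newest picture that a camera, given by its name, has taken for a name from the list of things; names that differ only in an ending like _2 or _b are one class to them, and where a whole thing is asked for, a point or a joint stands for the part that bears it (a point fixed in the world has none). Each returns a list of dicts, best first, with "confidence" (0 to 1); they miss things now and then, are a little off and sometimes report something else, mostly with a low value. They report only what shows in the picture. A call takes as long as a camera call.
- bot.find_in(camera, target): "location" ([column, row] in pixels, amid what is visible of it).
- bot.mark_of(camera, target): "location" ([column, row] in pixels: a listed point, or the origin of a listed thing).
The state is a dict: "time": time; "q": joint angles; "qd": joint speeds; "joint_efforts": joint torques, N m; "ee_pos": TCP position; "tcp_rot": TCP orientation; "wrist_force": force on the tool from outside, world axes, zero at the start; "torque": the same for the moment, N m; "opening": finger opening in m; "grasp_force": force on a finger pad.
Only numpy, scipy, OpenCV 4.12 (cv2) and the standard library are available. Lean on these libraries where they do the work, as an engineer would, in place of code of your own. Each camera call takes 0.05 s, during which the arm holds its last target. There are 200 camera calls.

## Working session

There is one attempt and no reset: what is moved stays moved. The work goes in short steps, Python scripts to look and compute and a tool call to move; the robot and the scene stay as the last step left them, time stands still between calls to the robot, and variables do not carry over. Pictures are saved under pics/ and viewed, at most 14 in all, crops included, and the job is handed in when it is done.

Besides the shell and the picture viewer there is one more tool, called after "Call:" as a command line: name --pt "numbers of a row" for each row, then --argument value for the rest. arm_command: Moves the arm, as the interface text tells. Its arguments: {"type":"object","properties":{"series":{"type":"array"},"hand":{"type":"number"},"grip_force":{"type":"number"}},"required":["series"]}

```bash
ls; mkdir -p pics; cat > h.py <<'E'
import numpy as np, cv2
from scipy.spatial.transform import Rotation as R
from workcell import bot
def ray(c,px):
    K=np.array(c["camera_matrix"]);v=np.linalg.inv(K)@[px[0],px[1],1.]
    v=np.array([v[0],-v[1],-v[2]])
    o=np.array(c["orientation"],float)
    M=o if o.shape==(3,3) else R.from_euler('xyz',o,degrees=True).as_matrix()
    return np.array(c["xyz"]),M@v
def atz(c,px,z):
    p,d=ray(c,px);return p+d*(z-p[2])/d[2]
def proj(c,P):
    o=np.array(c["orientation"],float)
    M=o if o.shape==(3,3) else R.from_euler('xyz',o,degrees=True).as_matrix()
    v=M.T@(np.array(P)-np.array(c["xyz"]));v=np.array([v[0],-v[1],-v[2]])
    u=np.array(c["camera_matrix"])@v;return u[:2]/u[2]
E
cat > a.py <<'E'
from h import *
np.set_printoptions(precision=4,suppress=True)
for n in("top","side"):
    c=bot.camera(n);cv2.imwrite(f"pics/{n}0.png",c["color"]);print(n,c["xyz"],c["orientation"],c["camera_matrix"],c.keys())
    for t,z in(("filter_a",0),("port_1",.06),("unit",0),("cover_handle",.159),("cover_hinge",.118),("mug",0),("soap",0),("canister",0)):
        for r in bot.mark_of(n,t):print(t,np.round(r["location"],1),round(r["confidence"],2),atz(c,r["location"],z)[:2])
print(bot.get_obs())
E
python3 a.py
```

```text
pics
top [0.4278 0.0617 1.1058] [  8.5516  -1.0192 -89.8438] [[397.3647   0.     277.7947]
 [  0.     397.3647 209.7078]
 [  0.       0.       1.    ]] dict_keys(['color', 'camera_matrix', 'xyz', 'orientation'])
filter_a [416. 270.] 0.87 [ 0.4275 -0.3407]
filter_a [165.1 256. ] 0.64 [0.4637 0.3523]
filter_a [422.1 220. ] 0.6 [ 0.567  -0.3649]
unit [277.  229.7] 0.83 [0.5377 0.0445]
cover_handle [278.4 254.1] 0.74 [0.4639 0.0435]
cover_handle [424.3 221.7] 0.27 [ 0.5429 -0.3087]
cover_hinge [281.  199.1] 0.83 [0.6036 0.0365]
mug [215.1 167.6] 0.7 [0.7147 0.2216]
soap [364.1 163.6] 0.92 [ 0.7296 -0.2054]
canister [141.9 192.6] 0.69 [0.6408 0.4252]
side [0.5256 0.9482 0.8698] [  50.7497   -0.0607 -176.9772] [[439.7111   0.     277.7122]
 [  0.     439.7111 215.2594]
 [  0.       0.       1.    ]] dict_keys(['color', 'camera_matrix', 'xyz', 'orientation'])
filter_a [318.1 341.6] 0.57 [0.4632 0.3412]
filter_a [283.3 169.5] 0.5 [ 0.5745 -0.3749]
port_1 [284. 258.] 0.91 [0.5514 0.1329]
unit [289.3 246.1] 0.59 [0.5401 0.0233]
cover_handle [314.3 195.5] 0.68 [ 0.4764 -0.0104]
cover_handle [291.2 245.2] 0.18 [0.5331 0.189 ]
cover_hinge [263.5 213.8] 0.55 [0.6122 0.025 ]
canister [236.6 373.3] 0.89 [0.6413 0.4313]
{'time': 0.9, 'q': array([-72.2487,   4.9802,  10.078 ,  95.0993,  -0.    ,  89.9998]), 'qd': array([-0.059 ,  0.03  , -0.08  , -0.0913,  0.0181,  0.0334]), 'joint_efforts': array([  0.0036, -52.01  ,  46.4852,   0.0017,   0.0002,  -0.    ]), 'ee_pos': array([ 0.1677, -0.5238,  0.2011]), 'tcp_rot': array([-179.9985,    0.    ,   17.7515]), 'wrist_force': array([ 0.1619, -0.8133,  0.0029]), 'torque': array([-0.0156,  0.0168, -0.0042]), 'grasp_force': 0.0, 'opening': 0.08523653063399522}
```

View pics/top0.png

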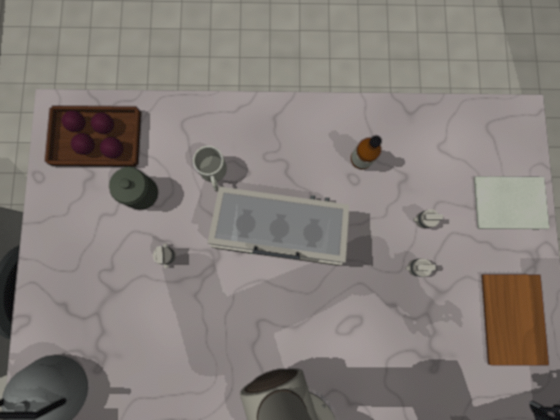

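View pics/side0.png

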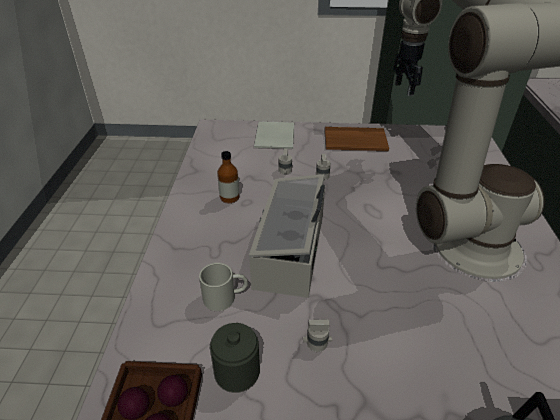

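Top view: unit spans about (210–350, 185–262). Cartridges stand at (165,256), (424,268) and (430,219). The soap is at (365,155), the mug at (210,165) and the canister at (133,187). Zooming in for yaw angles.

```bash
cat > b.py <<'E'
import cv2,numpy as np
i=cv2.imread("pics/top0.png");s=cv2.imread("pics/side0.png")
f=lambda im,x,y,w,h,k:cv2.resize(im[y:y+h,x:x+w],None,fx=k,fy=k,interpolation=cv2.INTER_CUBIC)
a=f(i,205,182,150,85,4) #600x340
b=np.hstack([f(i,145,236,40,40,6),f(i,402,248,40,40,6),f(i,408,198,40,40,6)]) #720x240
o=np.zeros((580,720,3),np.uint8);o[:340,:600]=a;o[340:]=b
cv2.imwrite("pics/z0.png",np.clip(o*1.2,0,255).astype(np.uint8))
E
python3 b.py
```

```text
(no output)
```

View pics/z0.png

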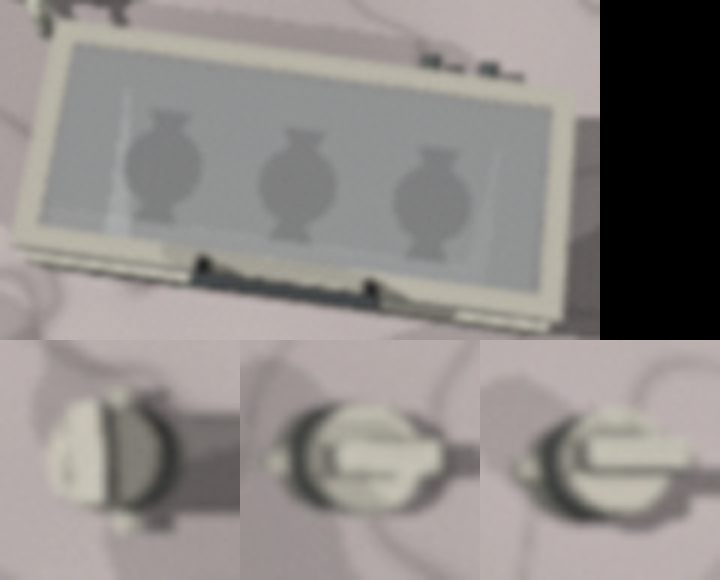

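```bash
cat > c.py <<'E'
from h import *
np.set_printoptions(precision=4,suppress=True)
c=bot.camera("top")
g=lambda x,y:(205+x/4-.375,182+y/4-.375)
C=[atz(c,g(*p),.1205) for p in((62,22),(575,95),(557,320),(14,245))]
for p in C:print(p[:2])
for a,b in((0,1),(3,2)):
    d=C[a]-C[b];print(np.degrees(np.arctan2(-d[0],d[1])),np.linalg.norm(d))
print("cen",np.mean(C,0))
P=[atz(c,g(*p),.06) for p in((163,166),(297,186),(431,202))];print(P)
d=P[0]-P[2];print(np.degrees(np.arctan2(-d[0],d[1])),np.linalg.norm(d))
for ox,oy,k,pts in((145,236,0,((98,60),(103,160))),(402,248,240,((328,118),(442,118))),(408,198,480,((578,110),(692,114)))):
    q=[atz(c,(ox+(x-k)/6,oy+y/6),.079) for x,y in pts];d=q[0]-q[1]
    print(np.mean(q,0),np.degrees(np.arctan2(d[1],d[0])),np.linalg.norm(d))
E
python3 c.py
```

```text
[0.6329 0.1902]
[ 0.5881 -0.1333]
[ 0.4475 -0.1188]
[0.4923 0.2164]
-7.888027813645959 0.3266123146928941
-7.626767656870705 0.33818433436322337
cen [0.5402 0.0386 0.1205]
[array([0.5488, 0.1291, 0.06  ]), array([0.536 , 0.0405, 0.06  ]), array([ 0.5257, -0.0481,  0.06  ])]
-7.422121496083194 0.17873484489979863
[0.4654 0.3403 0.079 ] 5.483254547468068 0.042558484374263454
[ 0.4335 -0.3386  0.079 ] 90.1606805735406 0.04924219793723985
[ 0.5661 -0.3659  0.079 ] 88.27470611514096 0.05016108389248507
```

```bash
python3 - <<'E'
import cv2
s=cv2.imread("pics/side0.png");cv2.imwrite("pics/s0.png",cv2.resize(s[160:300,235:345],None,fx=5,fy=4.28*5/4.28,interpolation=cv2.INTER_CUBIC)[:600])
E
```

```text
(no output)
```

View pics/s0.png

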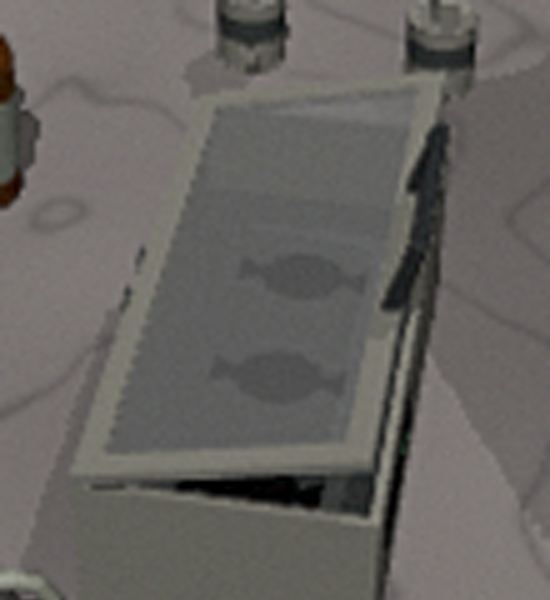

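```bash
cat > fit.py <<'E'
from h import *
from scipy.optimize import least_squares
ct=bot.camera("top");cs=bot.camera("side")
g=lambda x,y:(205+x/4-.375,182+y/4-.375); s=lambda x,y:(235+x/5-.4,160+y/5-.4)
# (cam,px,kind,local): kind c = cover frame rel hinge, u = unit frame
D=[(ct,g(62,22),'c',(0,.165,.005)),(ct,g(575,95),'c',(0,-.165,.005)),(ct,g(557,320),'c',(-.15,-.165,.005)),(ct,g(14,245),'c',(-.15,.165,.005)),
(cs,s(375,468),'c',(-.15,.165,.005)),(cs,s(72,472),'c',(0,.165,.005)),(cs,s(200,100),'c',(0,-.165,.005)),(cs,s(443,80),'c',(-.15,-.165,.005)),
(cs,s(378,522),'u',(-.075,.165,.118)),
(ct,g(163,166),'u',(0,.09,.06)),(ct,g(297,186),'u',(0,0,.06)),(ct,g(431,202),'u',(0,-.09,.06)),(cs,s(277,377),'u',(0,.09,.06)),(cs,s(303,277),'u',(0,0,.06))]
def pt(p,k,l):
    l=np.array(l)
    if k=='c': l=R.from_euler('y',p[3]).apply(l)+[.075,0,.118]
    return R.from_euler('z',p[2]).apply(l)+[p[0],p[1],0]
f=lambda p:np.ravel([proj(c,pt(p,k,l))-px for c,px,k,l in D])
r=least_squares(f,[.538,.04,-.13,.2],loss='soft_l1');p=r.x
print(p,np.degrees(p[2:]));print(np.round(f(p).reshape(-1,2),1))
print("handle",pt(p,'c',(-.165,0,.041)),"side px",proj(cs,pt(p,'c',(-.165,.0,.041))),proj(ct,pt(p,'c',(-.165,0,.041))))
E
python3 fit.py
```

```text
[ 0.536742    0.03857691 -0.13418941  0.22286441] [-7.68848669 12.76918983]
[[-0.8 -0.7]
 [ 0.9 -0.9]
 [ 1.4  0.7]
 [-0.3  0.3]
 [ 0.2  0.3]
 [-0.   1.4]
 [ 0.4 -0.6]
 [ 1.5 -0.6]
 [ 0.8  1.3]
 [ 0.5  0. ]
 [ 0.7 -0.3]
 [ 1.   0.4]
 [-4.9 21.6]
 [-4.5 19.1]]
handle [0.46057565 0.04885942 0.19445498] side px [321.53037038 198.41048127] [276.34277751 254.96217117]
```

```bash
python3 - <<'E'
s=open('fit.py').read()
s=s.replace("(cs,s(277,377),'u',(0,.09,.06)),(cs,s(303,277),'u',(0,0,.06))","(cs,s(277,377),'u',(0,0,.06)),(cs,s(303,277),'u',(0,-.09,.06)),(cs,(284,258),'u',(0,.09,.06))")
open('fit.py','w').write(s)
E
python3 fit.py
cat > go.py <<'E'
# usage: go.py x y z yaw -> shift in tool axes, turn about tool z
import sys
from h import *
o=bot.get_obs();t=np.array([float(v) for v in sys.argv[1:4]])
M=R.from_euler('xyz',o["tcp_rot"],degrees=True).as_matrix()
d=M.T@(t-o["ee_pos"]);a=-(float(sys.argv[4])-o["tcp_rot"][2]);a=(a+180)%360-180
print("at",np.round(o["ee_pos"],4),np.round(o["tcp_rot"],1),"t",o["time"],"q",np.round(o["q"],0),"F",np.round(o["wrist_force"],1),"open",round(o["opening"],4))
print("shift",np.round(d,4),"turn rad",round(np.radians(a),3))
E
python3 go.py .4606 .0489 .30 82.3
```

```text
[ 0.5375655   0.0398548  -0.13376108  0.22364772] [-7.66394524 12.81407043]
[[-1.3 -1. ]
 [ 0.4 -1.3]
 [ 0.9  0.3]
 [-0.8 -0. ]
 [-0.2  0.6]
 [-0.4  1.8]
 [ 0.1 -0.3]
 [ 1.2 -0.5]
 [ 0.5  1.6]
 [ 0.  -0.3]
 [ 0.2 -0.6]
 [ 0.5  0.1]
 [ 0.4 -0.6]
 [ 0.2 -0.8]
 [ 0.8 -1. ]]
handle [0.46145415 0.05009669 0.19457391] side px [321.19914365 198.65460695] [275.80224806 254.57096483]
at [ 0.1677 -0.5238  0.2011] [180.   -0.   17.8] t 1.15 q [-72.   5.  10.  95.   0.  90.] F [-0.4  0.7 -0.5] open 0.0852
shift [ 0.4536 -0.4561 -0.0989] turn rad -1.127
```

Call:
arm_command --pt "0.02 -0.02 -0.02 0" --pt "0.05 -0.05 -0.033 0" --pt "0.085 -0.085 -0.033 0" --pt "0.12 -0.12 -0.033 0" --pt "0.151 -0.152 -0.033 0" --hand 0.045 --grip_force 40

```text
time: 1.65
ee_pos: [0.2656, -0.3312, 0.2343]
tcp_rot: [180.0, -0.0, 17.7]
wrist_force: [1.1, -0.5, 0.9]
opening: 0.0449
grasp_force: 0.0
```

Call:
arm_command --pt "0.03 -0.03 -0.01 0" --pt "0.06 -0.06 -0.02 0" --pt "0.09 -0.09 -0.03 0" --pt "0.12 -0.12 -0.033 0" --pt "0.151 -0.152 -0.033 0"

```text
time: 2.15
ee_pos: [0.3632, -0.1408, 0.2679]
tcp_rot: [179.9, -0.1, 17.7]
wrist_force: [1.7, 0.6, -0.2]
opening: 0.045
grasp_force: 0.0
```

Call:
arm_command --pt "0.03 -0.03 -0.01 0" --pt "0.06 -0.06 -0.02 0" --pt "0.09 -0.09 -0.03 0" --pt "0.12 -0.12 -0.033 0" --pt "0.151 -0.152 -0.033 0"

```text
time: 2.65
ee_pos: [0.4608, 0.0503, 0.3009]
tcp_rot: [180.0, -0.1, 17.8]
wrist_force: [-0.1, -1.3, 1.1]
opening: 0.0451
grasp_force: 0.0
```

Call:
arm_command --pt "0 0 0 -0.12" --pt "0 0 0 -0.24" --pt "0 0 0 -0.36" --pt "0 0 0 -0.48" --pt "0 0 0 -0.6"

```text
time: 3.15
ee_pos: [0.4601, 0.0487, 0.3001]
tcp_rot: [180.0, -0.0, 52.4]
wrist_force: [0.9, 0.1, -0.4]
opening: 0.0452
grasp_force: 0.0
```

Call:
arm_command --pt "0 0 0 -0.12" --pt "0 0 0 -0.24" --pt "0 0 0 -0.36" --pt "0 0 0 -0.48" --pt "0 0 0 -0.527"

```text
time: 3.65
ee_pos: [0.4601, 0.0486, 0.3002]
tcp_rot: [180.0, -0.0, 82.6]
wrist_force: [0.5, -0.3, 0.3]
opening: 0.0448
grasp_force: 0.0
```

```bash
python3 go.py .4612 .0499 .176 82.3
```

```text
at [0.4601 0.0486 0.3002] [180.   -0.   82.6] t 3.65 q [  6.  -3.  13. 106.   0. 103.] F [ 0.5 -0.3  0.3] open 0.0448
shift [0.0014 0.0009 0.1242] turn rad 0.005
```

Call:
arm_command --pt "0.001 0.001 0.03 0" --pt "0.001 0.001 0.06 0" --pt "0.001 0.001 0.09 0" --pt "0.001 0.001 0.11 0" --pt "0.001 0.001 0.124 0.005"

```text
time: 4.15
ee_pos: [0.4606, 0.0494, 0.1744]
tcp_rot: [-179.9, 0.0, 82.0]
wrist_force: [0.2, 0.6, 0.1]
opening: 0.0448
grasp_force: 0.0
```

Call:
arm_command --pt "0 0 0 0" --pt "0 0 0 0" --pt "0 0 0 0" --pt "0 0 0 0" --pt "0 0 0 0" --hand 0.0

```text
time: 4.65
ee_pos: [0.4615, 0.0495, 0.1767]
tcp_rot: [179.9, -0.0, 82.0]
wrist_force: [0.3, -0.2, -0.1]
opening: 0.0
grasp_force: 0.0
```

Call:
arm_command --pt "0 0 0 0" --pt "0 0 0 0" --pt "0 0 0 0" --pt "0 0 0 0" --pt "0 0 0 0"

```text
time: 5.15
ee_pos: [0.4612, 0.0495, 0.1761]
tcp_rot: [180.0, -0.0, 82.0]
wrist_force: [0.6, 0.4, -1.1]
opening: -0.0001
grasp_force: 0.0
```

```bash
python3 - <<'E'
from h import *
for n in("top","side"):cv2.imwrite(f"pics/{n}1.png",bot.camera(n)["color"])
t,s=[cv2.imread(f"pics/{n}1.png") for n in("top","side")]
f=lambda im,x,y:cv2.resize(im[y:y+110,x:x+100],None,fx=4,fy=4,interpolation=cv2.INTER_CUBIC)
cv2.imwrite("pics/c1.png",np.hstack([f(t,225,180),f(s,270,150)]))
E
```

```text
(no output)
```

View pics/c1.png

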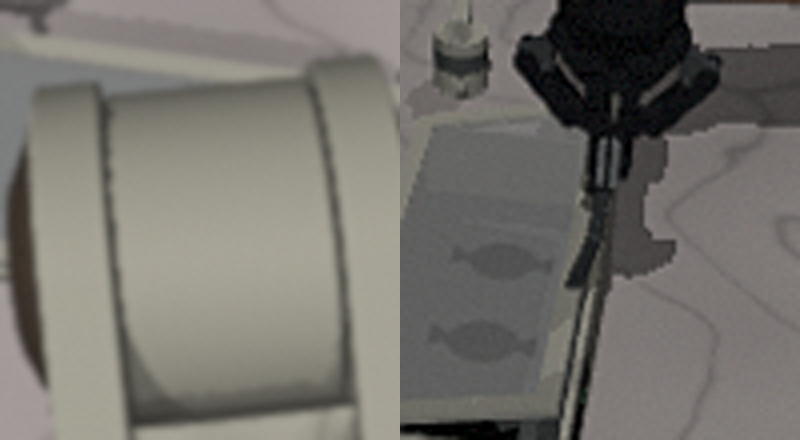

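The closed fingers (tips at about (321,197) in the side image) hold nothing. The handle lies off from my estimate, so I'm checking my projected bar against the first pictures.

```bash
cat >> fit.py <<'E'
print("tcp side px",proj(cs,bot.get_obs()["ee_pos"]))
a=cv2.imread("pics/side0.png");b=cv2.imread("pics/top0.png");k=6
A=cv2.resize(a[175:240,285:340],None,fx=k,fy=k,interpolation=cv2.INTER_CUBIC);B=cv2.resize(b[235:275,240:315],None,fx=k,fy=k,interpolation=cv2.INTER_CUBIC)
for q,col in((p,(0,0,255)),([*p[:3],p[3]-.08],(0,255,0))):
  for im,c,x,y in((A,cs,285,175),(B,ct,240,235)):
    e=[tuple(int(v) for v in (proj(c,pt(q,'c',(-.165,w,.041)))-[x,y]+.5)*k) for w in(-.05,.05)]
    cv2.line(im,*e,col,1)
    e=[tuple(int(v) for v in (proj(c,pt(q,'c',(-.15,w,.005)))-[x,y]+.5)*k) for w in(-.165,.165)]
    cv2.line(im,*e,col,1)
o=np.zeros((390,330+450,3),np.uint8);o[:,:330]=A;o[:240,330:]=B;cv2.imwrite("pics/m1.png",np.clip(o*1.5,0,255))
E
python3 fit.py|tail -2
```

```text
handle [0.46145415 0.05009669 0.19457391] side px [321.19914365 198.65460695] [275.80224806 254.57096483]
tcp side px [320.82484917 204.24016388][ WARN:0@1.020] global loadsave.cpp:1063 imwrite_ Unsupported depth image for selected encoder is fallbacked to CV_8U.
```

View pics/m1.png

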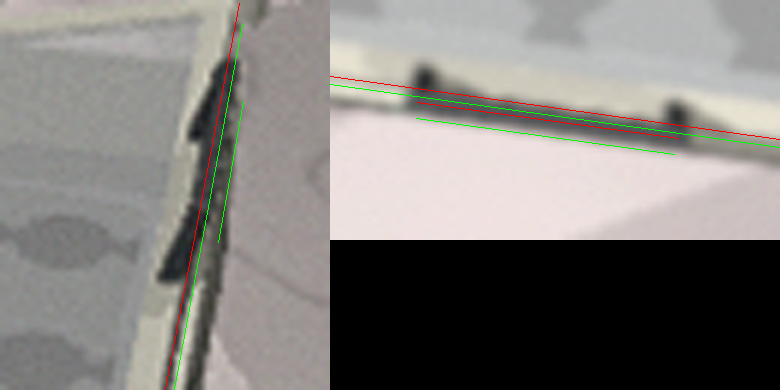

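```bash
python3 - <<'E'
import cv2,numpy as np
a=cv2.imread("pics/side1.png")[165:225,295:350]
b=cv2.imread("pics/side0.png")[165:225,295:350]
cv2.imwrite("pics/m2.png",np.clip(1.8*cv2.resize(np.hstack([a,b]).astype(float),None,fx=7,fy=7,interpolation=cv2.INTER_CUBIC),0,255).astype(np.uint8))
E
```

```text
(no output)
```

View pics/m2.png

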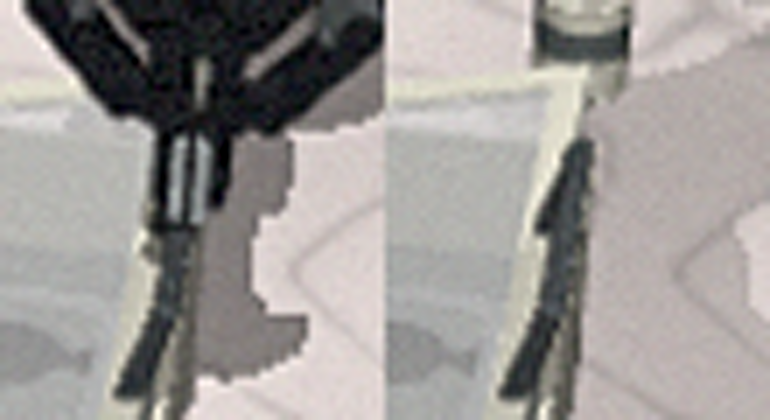

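In the side view the fingertips end just above the bar, at about (321,198). I'll open, go 16 mm lower and close again.

Call:
arm_command --pt "0 0 0 0" --pt "0 0 0 0" --pt "0 0 0 0" --pt "0 0 0.008 0" --pt "0 0 0.016 0" --hand 0.045

```text
time: 5.85
ee_pos: [0.4613, 0.0494, 0.1594]
tcp_rot: [180.0, -0.0, 82.0]
wrist_force: [0.1, 0.1, -0.9]
opening: 0.045
grasp_force: 0.0
```

Call:
arm_command --pt "0 0 0 0" --pt "0 0 0 0" --pt "0 0 0 0" --pt "0 0 0 0" --pt "0 0 0 0" --hand 0.0

```text
time: 6.35
ee_pos: [0.4631, 0.0491, 0.1599]
tcp_rot: [179.8, 0.0, 82.0]
wrist_force: [10.8, -1.6, -8.0]
opening: 0.0083
grasp_force: 39.6
```

Call:
arm_command --pt "0 0 0 0" --pt "0 0 0 0" --pt "0 0 0 0" --pt "0 0 0 0" --pt "0 0 0 0"

```text
time: 6.85
ee_pos: [0.4631, 0.0491, 0.16]
tcp_rot: [179.8, 0.0, 82.0]
wrist_force: [11.4, -2.3, -6.8]
opening: 0.0077
grasp_force: 39.6
```

```bash
python3 - <<'E'
from h import *
a=bot.camera("side")["color"][165:225,295:350]
cv2.imwrite("pics/m3.png",np.clip(1.8*cv2.resize(a.astype(float),None,fx=8,fy=8,interpolation=cv2.INTER_CUBIC),0,255).astype(np.uint8))
print(bot.get_obs()["torque"])
E
```

```text
[-0.38357936 -2.16810131  0.03602648]
```

View pics/m3.png

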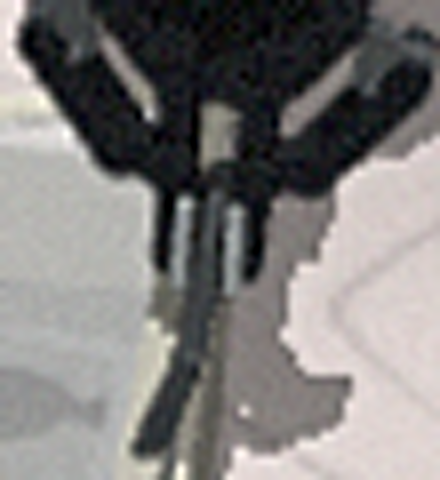

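The bar is now between the pads (side image about (321,199)). Swinging the cover open along the arc.

Call:
arm_command --pt "0 0.002 -0.004 0" --pt "0 0.0045 -0.0084 0" --pt "0 0.008 -0.0145 0" --pt "0 0.0124 -0.0209 0" --pt "0 0.0215 -0.0327 0" --grip_force 30

```text
time: 7.4
ee_pos: [0.4833, 0.0464, 0.1915]
tcp_rot: [-180.0, 0.0, 82.0]
wrist_force: [10.2, 0.4, -13.3]
opening: 0.0084
grasp_force: 38.0
```

Call:
arm_command --pt "0 0.005 -0.0055 0" --pt "0 0.01 -0.0109 0" --pt "0 0.0155 -0.016 0" --pt "0 0.0209 -0.0209 0" --pt "0 0.0327 -0.03 0"

```text
time: 7.9
ee_pos: [0.5147, 0.0421, 0.2218]
tcp_rot: [-179.9, -0.0, 82.1]
wrist_force: [4.5, 2.2, -12.5]
opening: 0.008
grasp_force: 36.9
```

Call:
arm_command --pt "0 0.0125 -0.0079 0" --pt "0 0.0257 -0.0148 0" --pt "0 0.0394 -0.0204 0" --pt "0 0.0535 -0.0249 0" --pt "0 0.068 -0.0281 0"

```text
time: 8.4
ee_pos: [0.582, 0.0331, 0.2522]
tcp_rot: [-180.0, -0.1, 82.1]
wrist_force: [-3.6, 4.4, -0.5]
opening: 0.008
grasp_force: 36.3
```

Call:
arm_command --pt "0 0.0147 -0.002 0" --pt "0 0.0295 -0.0026 0" --pt "0 0.0443 -0.002 0" --pt "0 0.059 0 0" --pt "0 0.0735 0.0032 0"

```text
time: 8.9
ee_pos: [0.6554, 0.0232, 0.2492]
tcp_rot: [179.9, -0.1, 82.1]
wrist_force: [-0.4, 3.3, 7.9]
opening: 0.008
grasp_force: 37.1
```

Call:
arm_command --pt "0 0.007 0.002 0" --pt "0 0.0141 0.0045 0" --pt "0 0.0175 0.006 0" --pt "0 0.0205 0.007 0" --pt "0 0.0205 0.007 0"

```text
time: 9.4
ee_pos: [0.676, 0.0204, 0.2418]
tcp_rot: [179.9, -0.1, 82.1]
wrist_force: [2.2, 5.5, 4.8]
opening: 0.0079
grasp_force: 37.4
```

Call:
arm_command --pt "0 0.004 0.002 0" --pt "0 0.008 0.0035 0" --pt "0 0.012 0.0055 0" --pt "0 0.015 0.007 0" --pt "0 0.015 0.007 0"

```text
time: 9.9
ee_pos: [0.682, 0.0194, 0.2388]
tcp_rot: [-179.4, -0.1, 82.1]
wrist_force: [-50.2, 9.7, 31.4]
opening: 0.0081
grasp_force: 41.2
```

```bash
python3 - <<'E'
from h import *
o=bot.get_obs();print(o["ee_pos"],o["wrist_force"])
a=bot.camera("side")["color"];cv2.imwrite("pics/side2.png",a)
E
```

```text
[0.68201263 0.01942223 0.23883664] [-50.17926481   9.72406497  31.35563496]
```

View pics/side2.png

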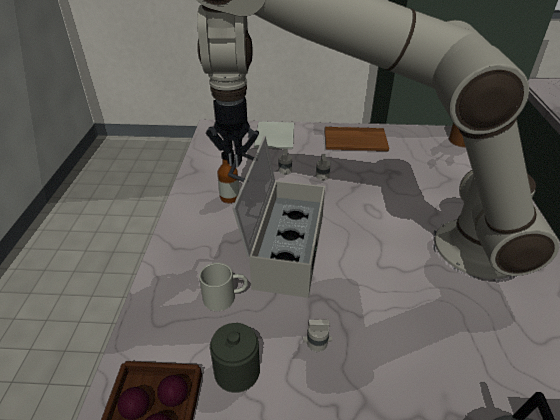

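Cover is at its stop. I'll relax the push, let go, and lift off.

Call:
arm_command --pt "0 -0.003 -0.002 0" --pt "0 -0.007 -0.003 0" --pt "0 -0.007 -0.003 0" --pt "0 -0.007 -0.003 0" --pt "0 -0.007 -0.003 0"

```text
time: 10.45
ee_pos: [0.6816, 0.0194, 0.2391]
tcp_rot: [-180.0, -0.1, 82.1]
wrist_force: [-11.0, 6.6, 12.4]
opening: 0.008
grasp_force: 38.6
```

Call:
arm_command --pt "0 0 0 0" --pt "0 0 0 0" --pt "0 0 0 0" --pt "0 0 0 0" --pt "0 0 0 0" --hand 0.035

```text
time: 10.95
ee_pos: [0.6833, 0.0182, 0.2364]
tcp_rot: [-180.0, 0.0, 82.0]
wrist_force: [-0.5, -0.5, -0.9]
opening: 0.0346
grasp_force: 0.0
```

Call:
arm_command --pt "0 0 -0.02 0" --pt "0 0 -0.04 0" --pt "0 0 -0.06 0" --pt "0 0 -0.08 0" --pt "0 0 -0.1 0"

```text
time: 11.45
ee_pos: [0.6819, 0.0182, 0.3362]
tcp_rot: [179.9, -0.0, 82.0]
wrist_force: [33.0, 0.3, 65.9]
opening: 0.0351
grasp_force: 0.0
```

```bash
cat > mk.py <<'E'
from h import *
np.set_printoptions(precision=4,suppress=True)
import os
cams={n:bot.camera(n) for n in("top","side")}
for n in cams:cv2.imwrite(f"pics/cur_{n}.png",cams[n]["color"])
for n in cams:
    for t,z in(("filter_a",0),("port_1",.06),("cover_handle",.273)):
        for r in bot.mark_of(n,t):print(n,t,np.round(r["location"],1),round(r["confidence"],2),atz(cams[n],r["location"],z)[:2])
E
python3 mk.py;  python3 go.py .4335 -.339 .2 90
```

```text
top filter_a [166.5 253.5] 0.95 [0.4705 0.3488]
top filter_a [423.5 221.7] 0.94 [ 0.5622 -0.3686]
top filter_a [418.9 269.5] 0.73 [ 0.4289 -0.3489]
top port_1 [246.6 223. ] 0.61 [0.5492 0.1259]
side filter_a [283.7 169.3] 0.84 [ 0.5731 -0.3763]
side filter_a [316.4 339.7] 0.8 [0.467  0.3362]
side filter_a [320.3 177.5] 0.75 [ 0.4432 -0.3313]
side port_1 [283.6 254. ] 0.87 [0.5531 0.1181]
side port_1 [294.  214.1] 0.65 [ 0.5298 -0.0496]
side port_1 [291.5 232.3] 0.6 [0.5348 0.031 ]
side cover_handle [233.9 159.6] 0.89 [0.6863 0.0017]
at [0.6825 0.0183 0.337 ] [179.8  -0.   82. ] t 11.85 q [  2.  38.  71. 122.  -0. 100.] F [-0.1  0.4  1.3] open 0.035
shift [-0.3885 -0.1977  0.1358] turn rad -0.139
```

Call:
arm_command --pt "-0.02 -0.03 0 0" --pt "-0.05 -0.06 0 0" --pt "-0.085 -0.085 0 0" --pt "-0.12 -0.1 0 -0.05" --pt "-0.155 -0.115 0.02 -0.139"

```text
time: 12.35
ee_pos: [0.5458, -0.1206, 0.3194]
tcp_rot: [179.5, 0.1, 90.1]
wrist_force: [0.8, -0.3, 0.9]
opening: 0.0351
grasp_force: 0.0
```

Call:
arm_command --pt "0 0 0 0" --pt "0 0 0 0" --pt "0 0 0 0" --pt "0 0 0 0" --pt "0 0 0 0"

```text
time: 12.85
ee_pos: [0.5477, -0.1185, 0.3158]
tcp_rot: [179.9, 0.0, 90.1]
wrist_force: [0.9, -1.1, -0.9]
opening: 0.0348
grasp_force: 0.0
```

```bash
python3 go.py .434 -.340 .15 90
```

```text
at [ 0.5477 -0.1185  0.3158] [179.9   0.   90.1] t 12.85 q [-12.  11.  30. 109.   0.  78.] F [ 0.9 -1.1 -0.9] open 0.0348
shift [-0.2214 -0.1143  0.1656] turn rad 0.001
```

Call:
arm_command --pt "-0.025 -0.015 0.01 0" --pt "-0.06 -0.035 0.03 0" --pt "-0.1 -0.055 0.055 0" --pt "-0.14 -0.075 0.085 0" --pt "-0.18 -0.095 0.115 0"

```text
time: 13.35
ee_pos: [0.4551, -0.2936, 0.2046]
tcp_rot: [179.9, 0.0, 90.1]
wrist_force: [1.2, -1.0, -0.2]
opening: 0.0349
grasp_force: 0.0
```

Call:
arm_command --pt "-0.02 -0.01 0.025 0" --pt "-0.041 -0.019 0.05 0" --pt "-0.041 -0.019 0.05 0" --pt "-0.041 -0.019 0.05 0" --pt "-0.041 -0.019 0.05 0"

```text
time: 13.85
ee_pos: [0.4374, -0.3332, 0.1566]
tcp_rot: [179.8, 0.0, 90.1]
wrist_force: [0.8, -1.0, -0.3]
opening: 0.0349
grasp_force: 0.0
```

```bash
python3 mk.py; python3 go.py .434 -.340 .15 90; python3 - <<'E'
from h import *
c=bot.camera("side");p=bot.get_obs()["ee_pos"];u=proj(c,p);print("tcp px",u, "bartop",proj(c,[.434,-.340,.079]),"base",proj(c,[.434,-.34,0]))
x,y=int(u[0])-38,int(u[1])-50
a=cv2.resize(c["color"][y:y+76,x:x+76],None,fx=7,fy=7,interpolation=cv2.INTER_CUBIC)
k=tuple(int(v) for v in (u-[x,y]+.5)*7);cv2.circle(a,k,4,(0,0,255),1)
cv2.imwrite("pics/m4.png",np.clip(1.8*a.astype(float),0,255).astype(np.uint8)[:,:]);print(x,y)
E
```

```text
top filter_a [421.1 222. ] 0.9 [ 0.5613 -0.3618]
top filter_a [163.9 257.7] 0.73 [0.459  0.3554]
top filter_a [413.9 270.9] 0.57 [ 0.425  -0.3347]
top port_1 [280.  226.6] 0.92 [0.54   0.0375]
top port_1 [242.6 224. ] 0.91 [0.5465 0.1364]
top port_1 [314.9 231.2] 0.83 [ 0.5282 -0.0548]
top cover_handle [288.4 152.2] 0.7 [0.6793 0.0245]
side filter_a [318.4 339.2] 0.82 [0.4623 0.3346]
side filter_a [321.7 175.2] 0.68 [ 0.438  -0.3459]
side filter_a [283.8 169.8] 0.54 [ 0.5726 -0.3731]
side port_1 [292.3 232.2] 0.95 [0.5326 0.0304]
side port_1 [296.4 211.7] 0.66 [ 0.523  -0.0612]
side port_1 [283.8 256.7] 0.63 [0.5521 0.1281]
side port_1 [237.6 372.1] 0.18 [0.6317 0.4642]
side cover_handle [232.  164.8] 0.84 [0.6879 0.0261]
side cover_handle [227.  199.4] 0.2 [0.6801 0.1686]
at [ 0.4366 -0.3334  0.1556] [179.9   0.   90. ] t 14.25 q [-37.   4.   4.  90.   0.  53.] F [-0.5  0.2  0. ] open 0.0349
shift [-0.0066 -0.0026  0.0055] turn rad 0.0
tcp px [325.28326276 137.84099019] bartop [324.41129436 156.85736782] base [322.87455679 176.18452132]
287 87
```

View pics/m4.png

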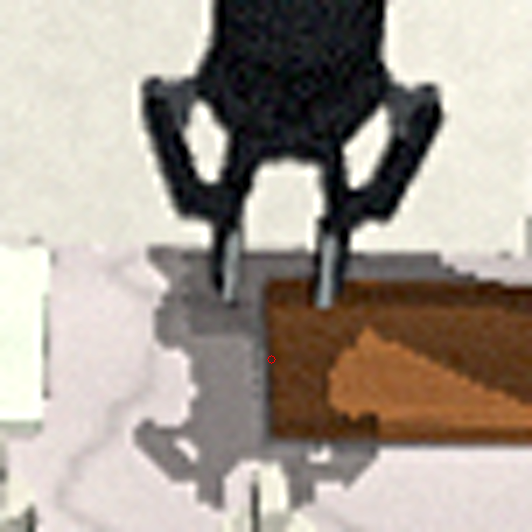

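Fingertips are at about (326,130) in the side image. The reported TCP projects to (325,138), so the real tips sit about 27–30 mm above the reported TCP, which matches the first missed grasp. I'll descend in steps and watch the force.

Call:
arm_command --pt "-0.0066 0 0.02 0" --pt "-0.0066 0 0.045 0" --pt "-0.0066 0 0.065 0" --pt "-0.0066 0 0.085 0" --pt "-0.0066 0 0.085 0" --hand 0.045

```text
time: 14.8
ee_pos: [0.4352, -0.3392, 0.0676]
tcp_rot: [-179.9, -0.2, 90.0]
wrist_force: [0.3, 0.2, 0.5]
opening: 0.0451
grasp_force: 0.0
```

Call:
arm_command --pt "0 0 0.005 0" --pt "0 0 0.01 0" --pt "0 0 0.015 0" --pt "0 0 0.02 0" --pt "0 0 0.02 0"

```text
time: 15.3
ee_pos: [0.4363, -0.34, 0.0497]
tcp_rot: [180.0, -0.0, 90.0]
wrist_force: [0.5, -0.3, -0.2]
opening: 0.0448
grasp_force: 0.0
```

Call:
arm_command --pt "0 0 0.004 0" --pt "0 0 0.008 0" --pt "0 0 0.012 0" --pt "0 0 0.012 0" --pt "0 0 0.012 0"

```text
time: 15.8
ee_pos: [0.4385, -0.3412, 0.0466]
tcp_rot: [179.5, 0.3, 90.0]
wrist_force: [-11.4, 14.6, 56.6]
opening: 0.0447
grasp_force: 28.1
```

```bash
python3 - <<'E'
from h import *
p=bot.get_obs()["ee_pos"]
c=bot.camera("side");u=proj(c,p);x,y=int(u[0])-30,int(u[1])-40
a=cv2.resize(c["color"][y:y+60,x:x+60],None,fx=6,fy=6,interpolation=cv2.INTER_CUBIC)
c=bot.camera("top");X,Y=400,235
b=cv2.resize(c["color"][Y:Y+60,X:X+60],None,fx=6,fy=6,interpolation=cv2.INTER_CUBIC)
cv2.imwrite("pics/m5.png",np.clip(1.6*np.hstack([a,b]).astype(float),0,255).astype(np.uint8));print(x,y,u,p)
E
```

```text
292 124 [322.46151377 164.71730768] [ 0.43845358 -0.34121127  0.04656647]
```

View pics/m5.png

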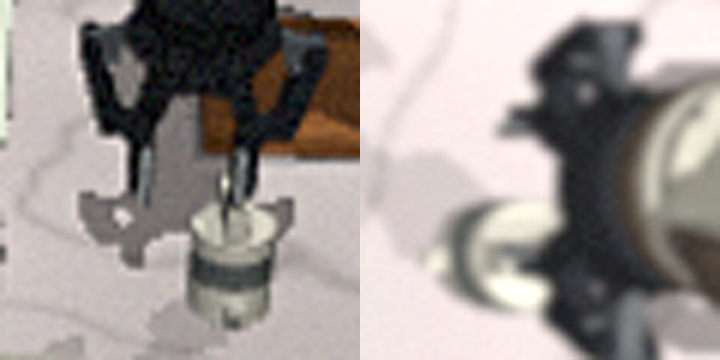

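The fingertip pressed on the bar. The cartridge now shows at about (425,277) in the top view, about 25 mm nearer the robot than before, so it was knocked aside. Lift and re-measure.

Call:
arm_command --pt "0 0 -0.02 0" --pt "0 0 -0.05 0" --pt "0 0 -0.09 0" --pt "0 0 -0.12 0" --pt "0 0.03 -0.15 0"

```text
time: 16.4
ee_pos: [0.4649, -0.3406, 0.191]
tcp_rot: [179.9, 0.1, 89.9]
wrist_force: [2.0, -0.3, 0.2]
opening: 0.0448
grasp_force: 0.0
```

Call:
arm_command --pt "0.03 0.03 0 0" --pt "0.07 0.05 0 0" --pt "0.11 0.05 0 0" --pt "0.15 0.05 0 0" --pt "0.15 0.05 0 0"

```text
time: 16.9
ee_pos: [0.5166, -0.1864, 0.1889]
tcp_rot: [179.9, -0.0, 90.2]
wrist_force: [0.4, -0.7, -0.4]
opening: 0.0452
grasp_force: 0.0
```

```bash
python3 mk.py | grep filter; python3 - <<'E'
import cv2,numpy as np
t=cv2.imread("pics/cur_top.png");s=cv2.imread("pics/cur_side.png")
f=lambda im,x,y,w,h:cv2.resize(im[y:y+h,x:x+w],None,fx=7,fy=7,interpolation=cv2.INTER_CUBIC)
a=np.hstack([f(t,405,200,40,84),f(s,270,145,64,84)]);print(a.shape)
cv2.imwrite("pics/m6.png",np.clip(1.6*a.astype(float),0,255).astype(np.uint8))
E
```

```text
top filter_a [167.6 254.9] 0.68 [0.4667 0.3456]
side filter_a [320.9 341. ] 0.95 [0.4566 0.3392]
side filter_a [329.8 172.7] 0.87 [ 0.4089 -0.3633]
(588, 728, 3)
```

View pics/m6.png

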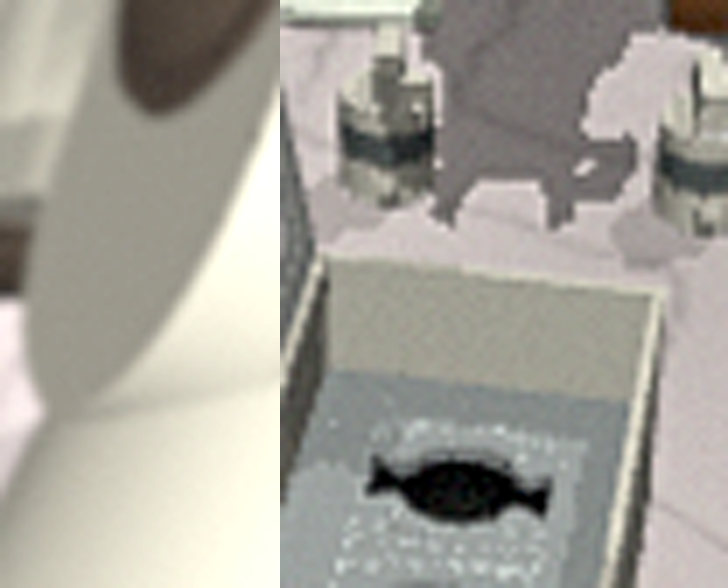

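Two cartridges visible in the side view, at about (325,173) and (285,169); port holes are clear. The arm blocks the top view of them, so I'll take the left cartridge (A) first, averaging the network's marks.

```bash
cat > avg.py <<'E'
# avg.py target x y z [n]: triangulate averaged marks nearest to guess
import sys
from h import *
from scipy.optimize import least_squares
t=sys.argv[1];g=np.array([float(v) for v in sys.argv[2:5]]);n=int(sys.argv[5]) if len(sys.argv)>5 else 5
tol=float(sys.argv[6]) if len(sys.argv)>6 else 14
L=[]
for cam in("top","side"):
    P=[]
    for _ in range(n):
        c=bot.camera(cam);u=proj(c,g)
        r=[np.array(q["location"]) for q in bot.mark_of(cam,t) if np.linalg.norm(np.array(q["location"])-u)<tol]
        if r:P.append(min(r,key=lambda q:np.linalg.norm(q-u)))
    if P:
        m=np.median(P,0);L.append((c,m));print(cam,len(P),"px",m.round(1),"std",np.std(P,0).round(1),"atz",atz(c,m,g[2])[:2].round(4))
if len(L)==2: print("both(z fixed)",least_squares(lambda p:np.ravel([proj(c,[*p,g[2]])-m for c,m in L]),g[:2]).x.round(4))
E
python3 avg.py filter_a .466 .343 0 6; python3 avg.py filter_a .41 -.36 0 3; python3 avg.py filter_a .57 -.37 0 3
```

```text
top 6 px [165.6 254.1] std [1.2 2.1] atz [0.4689 0.3513]
side 6 px [318.5 340.8] std [2.1 1.1] atz [0.4623 0.3391]
both(z fixed) [0.4651 0.3452]
side 3 px [328.6 171.3] std [1.2 0.5] atz [ 0.4128 -0.3721]
side 3 px [282.9 171.7] std [1.5 1.8] atz [ 0.5753 -0.3607]
```

Call:
arm_command --pt "0.03 -0.03 -0.02 0" --pt "0.075 -0.06 -0.04 0" --pt "0.12 -0.08 -0.05 0" --pt "0.167 -0.087 -0.05 0" --pt "0.216 -0.087 -0.05 0"

```text
time: 20.2
ee_pos: [0.4283, 0.0233, 0.2396]
tcp_rot: [179.8, -0.0, 89.9]
wrist_force: [2.3, 0.4, -0.5]
opening: 0.0454
grasp_force: 0.0
```

Call:
arm_command --pt "0.045 0 0 0" --pt "0.09 0 0 0" --pt "0.135 0 0 0" --pt "0.18 0 0 0" --pt "0.22 0 0 0"

```text
time: 20.7
ee_pos: [0.4289, 0.2443, 0.2384]
tcp_rot: [179.9, -0.0, 90.0]
wrist_force: [0.3, -0.6, 0.5]
opening: 0.0451
grasp_force: 0.0
```

Call:
arm_command --pt "0.01 0 0 -0.14" --pt "0.03 0.01 0 -0.28" --pt "0.05 0.02 0 -0.42" --pt "0.07 0.03 0 -0.56" --pt "0.09 0.035 0 -0.7"

```text
time: 21.2
ee_pos: [0.4649, 0.3329, 0.2381]
tcp_rot: [180.0, 0.1, 130.4]
wrist_force: [1.0, -1.1, 0.5]
opening: 0.045
grasp_force: 0.0
```

Call:
arm_command --pt "0 0 0 -0.14" --pt "0 0 0 -0.28" --pt "0 0 0 -0.42" --pt "0 0 0 -0.56" --pt "0 0 0 -0.7"

```text
time: 21.7
ee_pos: [0.4643, 0.3321, 0.2383]
tcp_rot: [180.0, 0.1, 170.5]
wrist_force: [0.0, -0.6, -0.5]
opening: 0.0453
grasp_force: 0.0
```

Call:
arm_command --pt "0 0 0 -0.14" --pt "0 0 0 -0.267" --pt "0 0 0 -0.267" --pt "0 0 0 -0.267" --pt "0 0 0 -0.267"

```text
time: 22.2
ee_pos: [0.4643, 0.3321, 0.2384]
tcp_rot: [-180.0, 0.1, -174.7]
wrist_force: [1.0, 0.7, 0.5]
opening: 0.0449
grasp_force: 0.0
```

```bash
python3 go.py .465 .344 .11 -174.5;  python3 avg.py filter_a .466 .343 0 2; python3 avg.py filter_a .41 -.36 0 5; python3 avg.py filter_a .57 -.37 0 5
```

```text
at [0.4643 0.3321 0.2384] [-1.800e+02  1.000e-01 -1.747e+02] t 22.2 q [ 36.   9.  19. 100.  -0.  30.] F [1.  0.7 0.5] open 0.0449
shift [-0.0016  0.0118  0.1284] turn rad -0.003
top 2 px [167.6 256.3] std [0.7 0.5] atz [0.4629 0.3453]
side 2 px [316.8 340.8] std [0.4 0.3] atz [0.4661 0.3393]
both(z fixed) [0.4648 0.3423]
top 4 px [422.2 276.1] std [0.8 1.9] atz [ 0.4108 -0.3571]
top 5 px [423.4 222. ] std [1.1 0.9] atz [ 0.5614 -0.3683]
side 5 px [283.4 169.7] std [0.6 1. ] atz [ 0.5741 -0.3736]
both(z fixed) [ 0.5663 -0.3693]
```

Call:
arm_command --pt "-0.001 0.011 0.04 0" --pt "-0.001 0.011 0.085 0" --pt "-0.001 0.011 0.13 0" --pt "-0.001 0.011 0.16 0" --pt "-0.001 0.011 0.178 0" --hand 0.05

```text
time: 25.1
ee_pos: [0.4633, 0.3423, 0.0572]
tcp_rot: [-179.9, -0.1, -174.5]
wrist_force: [0.2, -0.1, 0.9]
opening: 0.0497
grasp_force: 0.0
```

Call:
arm_command --pt "0 0 0.004 0" --pt "0 0 0.008 0" --pt "0 0 0.012 0" --pt "0 0 0.014 0" --pt "0 0 0.014 0"

```text
time: 25.6
ee_pos: [0.4647, 0.3433, 0.0468]
tcp_rot: [180.0, 0.1, -174.5]
wrist_force: [0.8, 0.1, -0.9]
opening: 0.0498
grasp_force: 0.0
```

```bash
python3 go.py .465 .343 .032 -174.5
```

```text
at [0.4647 0.3433 0.0468] [ 1.800e+02  1.000e-01 -1.745e+02] t 25.6 q [36.  8. -3. 78. -0. 31.] F [ 0.8  0.1 -0.9] open 0.0498
shift [-0.0002 -0.0003  0.0148] turn rad 0.0
```

Clear so far; going down to 0.032 and closing.

Call:
arm_command --pt "0 0 0.003 0" --pt "0 0 0.006 0" --pt "0 0 0.009 0" --pt "0 0 0.012 0" --pt "0 0 0.0145 0"

```text
time: 26.1
ee_pos: [0.4645, 0.3431, 0.0315]
tcp_rot: [-180.0, 0.1, -174.5]
wrist_force: [0.2, 0.1, 0.5]
opening: 0.0501
grasp_force: 0.0
```

Call:
arm_command --pt "0 0 0 0" --pt "0 0 0 0" --pt "0 0 0 0" --pt "0 0 0 0" --pt "0 0 0 0" --hand 0.0 --grip_force 25

```text
time: 26.6
ee_pos: [0.4645, 0.3431, 0.0318]
tcp_rot: [-180.0, 0.1, -174.5]
wrist_force: [0.2, 0.2, -1.1]
opening: 0.0132
grasp_force: 29.5
```

Call:
arm_command --pt "0 0 0 0" --pt "0 0 0 0" --pt "0 0 0 0" --pt "0 0 0 0" --pt "0 0 0 0" --grip_force 70

```text
time: 27.1
ee_pos: [0.4646, 0.3432, 0.032]
tcp_rot: [180.0, 0.1, -174.5]
wrist_force: [-0.3, 0.1, -0.2]
opening: 0.0125
grasp_force: 71.0
```

Call:
arm_command --pt "0 0 -0.03 0" --pt "0 0 -0.07 0" --pt "0 0 -0.11 0" --pt "0 0 -0.15 0" --pt "0 0 -0.188 0"

```text
time: 27.6
ee_pos: [0.4641, 0.3428, 0.2213]
tcp_rot: [-180.0, 0.1, -174.5]
wrist_force: [0.6, 0.2, -2.9]
opening: 0.0122
grasp_force: 70.6
```

Call:
arm_command --pt "0 0 0 0" --pt "0 0 0 0" --pt "0 0 0 0" --pt "0 0 0 0" --pt "0 0 0 0"

```text
time: 28.1
ee_pos: [0.464, 0.3428, 0.2185]
tcp_rot: [-179.9, -0.0, -174.5]
wrist_force: [0.6, 0.1, -2.5]
opening: 0.0122
grasp_force: 70.7
```

```bash
for p in ".5496 .1291" ".5376 .0399" ".5256 -.0493"; do python3 avg.py port_1 $p .06 4 9; done; python3 avg.py filter_a .4646 .3432 .188 6 25; python3 go.py .5496 .1291 .22 172.3
```

```text
top 4 px [243.8 223.4] std [1.7 1. ] atz [0.5482 0.1332]
side 4 px [284.8 254.1] std [1.7 1.1] atz [0.5499 0.1183]
both(z fixed) [0.549  0.1282]
top 4 px [279.3 228. ] std [0.8 1. ] atz [0.5364 0.0394]
side 4 px [291.3 232.7] std [0.3 0.7] atz [0.5353 0.0327]
both(z fixed) [0.5359 0.0375]
top 4 px [313.1 231.6] std [1.2 1.3] atz [ 0.5273 -0.05  ]
side 4 px [294.6 212.2] std [0.8 1.4] atz [ 0.5281 -0.0583]
both(z fixed) [ 0.5277 -0.0521]
top 5 px [145.8 252.7] std [1.1 0.8] atz [0.4649 0.3471]
side 5 px [323.  286.1] std [1.1 1.4] atz [0.4642 0.3387]
both(z fixed) [0.4646 0.3436]
at [0.4643 0.3431 0.2199] [-1.800e+02  1.000e-01 -1.745e+02] t 31.7 q [36.  9. 17. 98. -0. 31.] F [ 0.2 -0.4 -2. ] open 0.0124
shift [-0.0643 -0.2212 -0.    ] turn rad 0.231
```

Call:
arm_command --pt "-0.01 -0.035 0 0" --pt "-0.025 -0.08 0 0.05" --pt "-0.04 -0.13 0 0.11" --pt "-0.055 -0.18 0 0.17" --pt "-0.064 -0.221 0 0.231"

```text
time: 32.2
ee_pos: [0.5498, 0.1273, 0.2199]
tcp_rot: [180.0, 0.1, 172.1]
wrist_force: [1.2, 0.3, -2.3]
opening: 0.0124
grasp_force: 70.6
```

Call:
arm_command --pt "0 0 0 0" --pt "0 0 0 0" --pt "0 0 0 0" --pt "0 0 0 0" --pt "0 0 0 0"

```text
time: 32.7
ee_pos: [0.549, 0.1304, 0.22]
tcp_rot: [180.0, 0.1, 172.4]
wrist_force: [0.0, -0.4, -3.4]
opening: 0.0124
grasp_force: 70.7
```

```bash
python3 go.py .549 .1285 .1 172.3; python3 avg.py filter_a .549 .1285 .188 4 25
```

```text
at [0.549  0.1304 0.22  ] [1.800e+02 1.000e-01 1.724e+02] t 32.7 q [13.  7. 15. 97. -0. 21.] F [ 0.  -0.4 -3.4] open 0.0124
shift [-1.0e-04 -1.9e-03  1.2e-01] turn rad 0.001
side 4 px [284.7 217.6] std [1.3 1.5] atz [0.5514 0.1228]
```

Call:
arm_command --pt "0 -0.0015 0.02 0" --pt "0 -0.0015 0.045 0" --pt "0 -0.0015 0.07 0" --pt "0 -0.0015 0.095 0" --pt "0 -0.0015 0.115 0"

```text
time: 34.0
ee_pos: [0.5487, 0.1277, 0.1034]
tcp_rot: [-180.0, 0.0, 172.3]
wrist_force: [-0.5, 1.0, -2.9]
opening: 0.0124
grasp_force: 70.7
```

Call:
arm_command --pt "0 0 0.004 0" --pt "0 0 0.008 0" --pt "0 0 0.012 0" --pt "0 0 0.016 0" --pt "0 0 0.016 0"

```text
time: 34.5
ee_pos: [0.5493, 0.1278, 0.089]
tcp_rot: [180.0, 0.1, 172.3]
wrist_force: [0.0, -0.5, -3.2]
opening: 0.0122
grasp_force: 70.5
```

Call:
arm_command --pt "0 0 0.004 0" --pt "0 0 0.008 0" --pt "0 0 0.012 0" --pt "0 0 0.015 0" --pt "0 0 0.015 0"

```text
time: 35.0
ee_pos: [0.5489, 0.1277, 0.0733]
tcp_rot: [-180.0, 0.0, 172.3]
wrist_force: [-1.2, 0.1, -2.5]
opening: 0.0123
grasp_force: 70.6
```

Call:
arm_command --pt "0 0 0.004 0" --pt "0 0 0.008 0" --pt "0 0 0.01 0" --pt "0 0 0.012 0" --pt "0 0 0.012 0"

```text
time: 35.5
ee_pos: [0.5496, 0.128, 0.0626]
tcp_rot: [180.0, 0.1, 172.3]
wrist_force: [-1.7, 0.8, 7.0]
opening: 0.0123
grasp_force: 71.9
```

Call:
arm_command --pt "0 0 0.0015 0" --pt "0 0 0.0025 0.1" --pt "0 0 0.0025 0.24" --pt "0 0 0.0025 0.38" --pt "0 0 0.0025 0.5"

```text
time: 36.0
ee_pos: [0.5504, 0.1277, 0.0608]
tcp_rot: [179.9, 0.2, 143.3]
wrist_force: [1.2, -0.5, 7.9]
opening: 0.012
grasp_force: 72.0
```

Call:
arm_command --pt "0 0 0 0.12" --pt "0 0 0 0.24" --pt "0 0 0 0.36" --pt "0 0 0 0.48" --pt "0 0 0 0.6"

```text
time: 36.5
ee_pos: [0.5502, 0.1276, 0.0607]
tcp_rot: [179.8, 0.1, 109.0]
wrist_force: [0.6, -2.2, 6.9]
opening: 0.0123
grasp_force: 72.0
```

Call:
arm_command --pt "0 0 0 0.12" --pt "0 0 0 0.24" --pt "0 0 0 0.36" --pt "0 0 0 0.46" --pt "0 0 0 0.49"

```text
time: 37.0
ee_pos: [0.5496, 0.1277, 0.0606]
tcp_rot: [179.8, -0.0, 81.0]
wrist_force: [-3.2, -0.1, 8.9]
opening: 0.0124
grasp_force: 72.3
```

```bash
python3 go.py .549 .1285 .1 82.3; python3 -c "
from h import *;print(bot.get_obs()['torque'])"
```

```text
at [0.5496 0.1277 0.0606] [179.8  -0.   81. ] t 37.0 q [ 13.   6.  -4.  80.  -0. 112.] F [-3.2 -0.1  8.9] open 0.0124
shift [ 0.0007 -0.0006 -0.0394] turn rad -0.023
[-0.24044388  0.96682321  0.3093008 ]
```

Call:
arm_command --pt "0 0 0 0.04" --pt "0 0 0 0.08" --pt "0 0 0 0.08" --pt "0 0 0 0.08" --pt "0 0 0 0.08"

```text
time: 37.5
ee_pos: [0.5498, 0.1278, 0.0606]
tcp_rot: [179.8, -0.0, 76.7]
wrist_force: [-1.5, -1.8, 8.2]
opening: 0.0123
grasp_force: 85.4
```

```bash
python3 go.py .549 .1285 .1 82.3; python3 -c "
from h import *;print(bot.get_obs()['torque'])"
```

```text
at [0.5498 0.1278 0.0606] [179.8  -0.   76.7] t 37.5 q [ 13.   6.  -4.  79.  -0. 116.] F [-1.5 -1.8  8.2] open 0.0123
shift [ 0.0005 -0.0008 -0.0394] turn rad -0.097
[-0.43401325  0.38708146  1.84028898]
```

Call:
arm_command --pt "0 0 -0.002 -0.04" --pt "0 0 -0.004 -0.08" --pt "0 0 -0.0045 -0.08" --pt "0 0 -0.0045 -0.08" --pt "0 0 -0.0045 -0.08"

```text
time: 38.0
ee_pos: [0.5495, 0.1278, 0.0644]
tcp_rot: [179.9, -0.0, 81.1]
wrist_force: [-1.4, 0.2, 5.4]
opening: 0.0121
grasp_force: 71.7
```

Call:
arm_command --pt "0 0 0 0" --pt "0 0 0 0" --pt "0 0 0 0" --pt "0 0 0 0" --pt "0 0 0 0" --hand 0.04

```text
time: 38.5
ee_pos: [0.5492, 0.1278, 0.0638]
tcp_rot: [179.9, -0.0, 81.2]
wrist_force: [0.2, 0.4, 0.1]
opening: 0.04
grasp_force: 0.0
```

Call:
arm_command --pt "0 0 -0.02 0" --pt "0 0 -0.05 0" --pt "0 0 -0.09 0" --pt "0 0 -0.13 0" --pt "0 0 -0.17 0"

```text
time: 39.0
ee_pos: [0.5487, 0.1277, 0.2356]
tcp_rot: [179.9, -0.0, 81.2]
wrist_force: [1.0, 0.1, 0.1]
opening: 0.04
grasp_force: 0.0
```

```bash
python3 avg.py filter_a .57 -.37 0 5; python3 avg.py filter_a .411 -.36 0 5;python3 avg.py filter_a .549 .1285 .033 3 10;  python3 go.py .41 -.36 .16 90
```

```text
top 4 px [422.1 221.6] std [0.8 2.2] atz [ 0.5623 -0.3647]
side 5 px [282.9 170.3] std [1.2 0.8] atz [ 0.5757 -0.3696]
both(z fixed) [ 0.5675 -0.3656]
top 5 px [422.1 277.5] std [1. 1.] atz [ 0.407  -0.3566]
side 5 px [328.9 173.2] std [1.9 0.6] atz [ 0.4122 -0.36  ]
both(z fixed) [ 0.409  -0.3574]
side 3 px [285.4 260.2] std [0.4 1.4] atz [0.5482 0.1138]
at [0.549  0.1278 0.234 ] [179.9  -0.   81.2] t 41.6 q [ 13.   8.  17.  99.  -0. 112.] F [-0.3  1.2  0.5] open 0.04
shift [-0.5034 -0.0626  0.0738] turn rad -0.154
```

```bash
python3 - <<'E'
from h import *
t=bot.camera("top")["color"];s=bot.camera("side")["color"]
f=lambda im,x,y,w,h:cv2.resize(im[y:y+h,x:x+w],None,fx=7,fy=7,interpolation=cv2.INTER_CUBIC)
o=np.zeros((595,728,3),np.uint8);o[:,:308]=f(t,402,203,44,85);o[:308,308:]=f(s,275,145,60,44);o[308:588,308:]=f(s,265,230,60,40)
cv2.imwrite("pics/m7.png",np.clip(1.5*o.astype(float),0,255).astype(np.uint8))
E
```

```text
(no output)
```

View pics/m7.png

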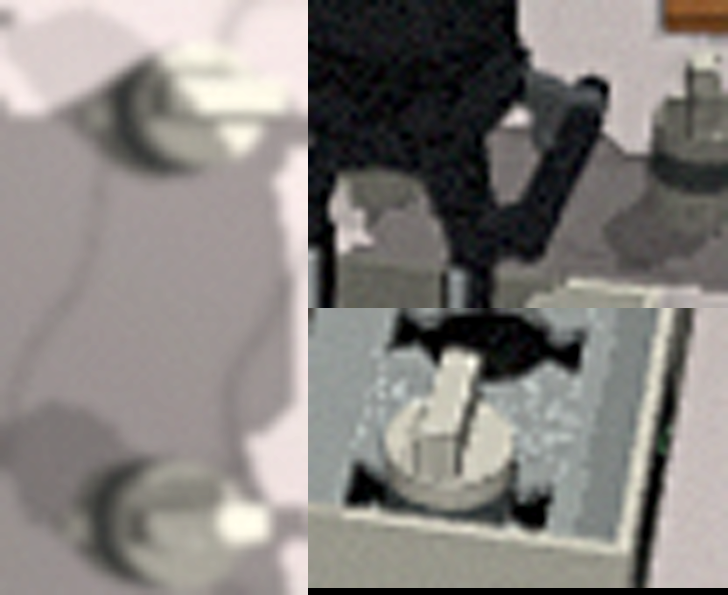

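Cartridge A sits locked in port 1, bar along the row. B and C both have bars along y: B at top row ~277, C at top row ~217.

Call:
arm_command --pt "-0.03 -0.02 0 0" --pt "-0.07 -0.04 0 0" --pt "-0.11 -0.06 0 0" --pt "-0.15 -0.063 0 0" --pt "-0.195 -0.063 0 0" --hand 0.05

```text
time: 42.2
ee_pos: [0.4559, -0.0561, 0.2344]
tcp_rot: [179.9, -0.0, 81.3]
wrist_force: [1.0, -0.0, -0.3]
opening: 0.0503
grasp_force: 0.0
```

Call:
arm_command --pt "-0.04 0 0 0" --pt "-0.08 0 0 0" --pt "-0.12 0 0 0" --pt "-0.16 0 0 0" --pt "-0.2 0 0 0"

```text
time: 42.7
ee_pos: [0.4256, -0.2545, 0.234]
tcp_rot: [179.9, -0.0, 81.2]
wrist_force: [0.1, -0.4, 0.3]
opening: 0.0502
grasp_force: 0.0
```

Call:
arm_command --pt "-0.03 0 0.01 0" --pt "-0.06 0 0.03 0" --pt "-0.09 0 0.05 -0.05" --pt "-0.108 0 0.074 -0.1" --pt "-0.108 0 0.074 -0.154"

```text
time: 43.2
ee_pos: [0.408, -0.3607, 0.1559]
tcp_rot: [-179.8, -0.2, 90.0]
wrist_force: [0.2, 0.1, -0.7]
opening: 0.0501
grasp_force: 0.0
```

```bash
python3 go.py .409 -.358 .06 90; python3 avg.py filter_a .409 -.358 0 4; python3 -c "
from h import *
c=bot.camera('top')
for p in((432,277.6),(435.6,216.6)):print(atz(c,p,.079))"
```

```text
at [ 0.408  -0.3607  0.1559] [-179.8   -0.2   90. ] t 43.2 q [-41.   4.   4.  90.   0.  49.] F [ 0.2  0.1 -0.7] open 0.0501
shift [0.0024 0.0012 0.0959] turn rad -0.0
top 4 px [422.8 278.4] std [0.7 1.7] atz [ 0.4047 -0.3586]
side 4 px [327.8 173.3] std [1.3 2. ] atz [ 0.4159 -0.3591]
both(z fixed) [ 0.4089 -0.3591]
[ 0.40832618 -0.35231374  0.079     ]
[ 0.56625891 -0.37057585  0.079     ]
```

Call:
arm_command --pt "0.0025 0 0.025 0" --pt "0.0025 0 0.05 0" --pt "0.0025 0 0.075 0" --pt "0.0025 0 0.096 0" --pt "0.0025 0 0.096 0"

```text
time: 44.55
ee_pos: [0.4085, -0.3559, 0.0608]
tcp_rot: [-179.9, -0.2, 90.0]
wrist_force: [-0.5, 0.1, 0.6]
opening: 0.0502
grasp_force: 0.0
```

Call:
arm_command --pt "0 0 0.004 0" --pt "0 0 0.008 0" --pt "0 0 0.012 0" --pt "0 0 0.014 0" --pt "0 0 0.014 0"

```text
time: 45.05
ee_pos: [0.4098, -0.3571, 0.0498]
tcp_rot: [179.9, -0.0, 90.0]
wrist_force: [-0.3, 0.3, 0.1]
opening: 0.0499
grasp_force: 0.0
```

Call:
arm_command --pt "0 0 0.004 0" --pt "0 0 0.008 0" --pt "0 0 0.008 0" --pt "0 0 0.008 0" --pt "0 0 0.008 0"

```text
time: 45.55
ee_pos: [0.4099, -0.3571, 0.0419]
tcp_rot: [179.9, -0.0, 90.0]
wrist_force: [-0.2, -0.9, 0.5]
opening: 0.0495
grasp_force: 0.0
```

```bash
python3 go.py .4085 -.358 .032 90
```

```text
at [ 0.4099 -0.3571  0.0419] [179.9  -0.   90. ] t 45.55 q [-41.   4.  -9.  77.   0.  49.] F [-0.2 -0.9  0.5] open 0.0495
shift [-0.0009 -0.0014  0.0099] turn rad -0.0
```

Call:
arm_command --pt "0 -0.001 0.003 0" --pt "0 -0.001 0.006 0" --pt "0 -0.001 0.0099 0" --pt "0 -0.001 0.0099 0" --pt "0 -0.001 0.0099 0"

```text
time: 46.05
ee_pos: [0.4088, -0.357, 0.0317]
tcp_rot: [179.9, -0.0, 90.0]
wrist_force: [-0.2, -0.9, 0.1]
opening: 0.0498
grasp_force: 0.0
```

Call:
arm_command --pt "0 0 0 0" --pt "0 0 0 0" --pt "0 0 0 0" --pt "0 0 0 0" --pt "0 0 0 0" --hand 0.0 --grip_force 25

```text
time: 46.55
ee_pos: [0.4089, -0.3572, 0.032]
tcp_rot: [179.9, 0.0, 90.0]
wrist_force: [0.1, -1.2, 1.9]
opening: 0.0135
grasp_force: 28.6
```

Call:
arm_command --pt "0 0 0 0" --pt "0 0 0 0" --pt "0 0 0 0" --pt "0 0 0 0" --pt "0 0 0 0" --grip_force 70

```text
time: 47.05
ee_pos: [0.4091, -0.3573, 0.0322]
tcp_rot: [179.9, 0.0, 90.0]
wrist_force: [0.0, -2.1, 4.6]
opening: 0.0125
grasp_force: 69.8
```

Call:
arm_command --pt "0 0 -0.03 0" --pt "0 0 -0.07 0" --pt "0 0 -0.11 0" --pt "0 0 -0.15 0" --pt "0 0 -0.188 0"

```text
time: 47.55
ee_pos: [0.4081, -0.3564, 0.2205]
tcp_rot: [-180.0, -0.1, 90.0]
wrist_force: [0.4, -1.2, -3.1]
opening: 0.0121
grasp_force: 69.0
```

Call:
arm_command --pt "0 0 0 0" --pt "0 0 0 0" --pt "0 0 0 0" --pt "0 0 0 0" --pt "0 0 0 0"

```text
time: 48.05
ee_pos: [0.4083, -0.3567, 0.2185]
tcp_rot: [-180.0, -0.1, 90.0]
wrist_force: [-0.6, 0.9, -2.5]
opening: 0.012
grasp_force: 69.1
```

```bash
python3 avg.py filter_a .4085 -.357 .188 6 20; python3 go.py .42 -.10 .22 90
```

```text
top 6 px [453.5 279.8] std [0.9 1.4] atz [ 0.4055 -0.3577]
side 6 px [332.6 126.4] std [1.2 1. ] atz [ 0.4143 -0.3514]
both(z fixed) [ 0.4083 -0.3574]
at [ 0.4086 -0.3571  0.2199] [179.9   0.   90. ] t 49.25 q [-41.   4.  12.  97.   0.  49.] F [-0.2 -0.1 -4. ] open 0.0123
shift [ 2.571e-01  1.140e-02 -1.000e-04] turn rad -0.0
```

Call:
arm_command --pt "0.03 0.01 0 0" --pt "0.07 0.025 0 0" --pt "0.11 0.04 0 0" --pt "0.155 0.055 0 0" --pt "0.2 0.07 0 0"

```text
time: 49.75
ee_pos: [0.4789, -0.1555, 0.2201]
tcp_rot: [179.9, 0.0, 90.0]
wrist_force: [1.1, -0.8, -3.8]
opening: 0.0121
grasp_force: 69.0
```

Call:
arm_command --pt "0.04 0.015 0 0" --pt "0.075 0.03 0 0" --pt "0.107 0.047 0 -0.08" --pt "0.107 0.047 0 -0.2" --pt "0.107 0.047 0 -0.33"

```text
time: 50.25
ee_pos: [0.526, -0.0488, 0.2198]
tcp_rot: [180.0, 0.0, 109.3]
wrist_force: [-0.5, -0.2, -3.6]
opening: 0.0123
grasp_force: 69.2
```

Call:
arm_command --pt "0 0 0 -0.14" --pt "0 0 0 -0.28" --pt "0 0 0 -0.42" --pt "0 0 0 -0.56" --pt "0 0 0 -0.7"

```text
time: 50.75
ee_pos: [0.5256, -0.0501, 0.22]
tcp_rot: [180.0, 0.1, 149.3]
wrist_force: [-0.2, 0.0, -3.0]
opening: 0.012
grasp_force: 69.2
```

Call:
arm_command --pt "0 0 0 -0.14" --pt "0 0 0 -0.28" --pt "0 0 0 -0.4" --pt "0 0 0 -0.406" --pt "0 0 0 -0.406"

```text
time: 51.25
ee_pos: [0.5256, -0.0501, 0.22]
tcp_rot: [180.0, 0.1, 172.1]
wrist_force: [-0.2, 1.1, -3.6]
opening: 0.0122
grasp_force: 69.2
```

```bash
python3 go.py .5254 -.0504 .105 172.3; python3 avg.py filter_a .5254 -.05 .188 4 20
```

```text
at [ 0.5256 -0.0501  0.22  ] [1.800e+02 1.000e-01 1.721e+02] t 51.25 q [-5.  2.  9. 97.  0.  2.] F [-0.2  1.1 -3.6] open 0.0122
shift [ 0.0003 -0.0004  0.115 ] turn rad -0.004
top 4 px [320.6 228.6] std [1.  1.2] atz [ 0.5219 -0.0539]
side 4 px [295.4 177.8] std [1.8 1.4] atz [ 0.529  -0.0497]
both(z fixed) [ 0.5249 -0.0531]
```

Call:
arm_command --pt "0 0 0.02 0" --pt "0 0 0.045 0" --pt "0 0 0.07 0" --pt "0 0 0.095 0" --pt "0 0 0.115 0"

```text
time: 52.55
ee_pos: [0.5253, -0.05, 0.1035]
tcp_rot: [180.0, 0.0, 172.3]
wrist_force: [1.1, -0.2, -2.2]
opening: 0.0126
grasp_force: 69.3
```

Call:
arm_command --pt "0 0 0.004 0" --pt "0 0 0.008 0" --pt "0 0 0.012 0" --pt "0 0 0.016 0" --pt "0 0 0.016 0"

```text
time: 53.05
ee_pos: [0.5271, -0.0503, 0.0914]
tcp_rot: [180.0, 0.3, 172.3]
wrist_force: [0.8, -0.7, 6.6]
opening: 0.0122
grasp_force: 70.6
```

Call:
arm_command --pt "0 0 0.002 0" --pt "0 0 0.004 0" --pt "0 0 0.006 0" --pt "0 0 0.006 0" --pt "0 0 0.006 0"

```text
time: 53.55
ee_pos: [0.5282, -0.051, 0.085]
tcp_rot: [-179.9, 0.4, 172.3]
wrist_force: [5.9, -3.6, 0.4]
opening: 0.0123
grasp_force: 70.2
```

Call:
arm_command --pt "-0.0026 -0.0008 0 0" --pt "-0.0026 -0.0008 0 0" --pt "-0.0026 -0.0008 0.003 0" --pt "-0.0026 -0.0008 0.006 0" --pt "-0.0026 -0.0008 0.009 0"

```text
time: 54.05
ee_pos: [0.5286, -0.0514, 0.0739]
tcp_rot: [-180.0, 0.1, 172.3]
wrist_force: [3.4, -3.1, -1.3]
opening: 0.0122
grasp_force: 69.9
```

Call:
arm_command --pt "0 0 0.003 0" --pt "0 0 0.006 0" --pt "0 0 0.009 0" --pt "0 0 0.012 0" --pt "0 0 0.012 0"

```text
time: 54.55
ee_pos: [0.5284, -0.0512, 0.0622]
tcp_rot: [180.0, 0.1, 172.3]
wrist_force: [1.3, -2.9, 5.0]
opening: 0.0122
grasp_force: 70.8
```

```bash
python3 go.py .528 -.0512 .0605 172.3
```

```text
at [ 0.5284 -0.0512  0.0622] [1.800e+02 1.000e-01 1.723e+02] t 54.55 q [-6.  2. -9. 79.  0.  2.] F [ 1.3 -2.9  5. ] open 0.0122
shift [ 0.0004 -0.      0.0017] turn rad -0.0
```

Call:
arm_command --pt "0 0 0.0015 0" --pt "0 0 0.0025 0.1" --pt "0 0 0.0025 0.24" --pt "0 0 0.0025 0.38" --pt "0 0 0.0025 0.5"

```text
time: 55.05
ee_pos: [0.5287, -0.0518, 0.0603]
tcp_rot: [180.0, 0.2, 143.3]
wrist_force: [0.4, -5.1, 7.6]
opening: 0.0124
grasp_force: 71.0
```

Call:
arm_command --pt "0 0 0 0.12" --pt "0 0 0 0.24" --pt "0 0 0 0.36" --pt "0 0 0 0.48" --pt "0 0 0 0.6"

```text
time: 55.55
ee_pos: [0.5274, -0.0529, 0.0599]
tcp_rot: [-179.9, 0.2, 108.9]
wrist_force: [-5.0, -11.0, 8.0]
opening: 0.0124
grasp_force: 71.1
```

Call:
arm_command --pt "0 0 0 0.12" --pt "0 0 0 0.24" --pt "0 0 0 0.36" --pt "0 0 0 0.48" --pt "0 0 0 0.56"

```text
time: 56.05
ee_pos: [0.526, -0.0529, 0.0593]
tcp_rot: [-179.9, 0.2, 76.9]
wrist_force: [-9.2, -12.2, 9.0]
opening: 0.0127
grasp_force: 85.3
```

```bash
python3 go.py .528 -.0512 .0605 82.3; python3 -c "
from h import *;print(bot.get_obs()['torque'])"
```

```text
at [ 0.526  -0.0529  0.0593] [-179.9    0.2   76.9] t 56.05 q [-6.  2. -9. 79. -0. 97.] F [ -9.2 -12.2   9. ] open 0.0127
shift [ 0.0021  0.0015 -0.0012] turn rad -0.094
[-2.5347979   2.07833829  1.88117376]
```

Call:
arm_command --pt "0 0 -0.002 -0.04" --pt "-0.001 -0.001 -0.004 -0.08" --pt "-0.001 -0.001 -0.0045 -0.08" --pt "-0.001 -0.001 -0.0045 -0.08" --pt "-0.001 -0.001 -0.0045 -0.08"

```text
time: 56.55
ee_pos: [0.5255, -0.0531, 0.0632]
tcp_rot: [-179.9, 0.1, 81.7]
wrist_force: [-3.3, -7.6, 1.0]
opening: 0.0121
grasp_force: 70.7
```

Call:
arm_command --pt "0 0 0 0" --pt "0 0 0 0" --pt "0 0 0 0" --pt "0 0 0 0" --pt "0 0 0 0" --hand 0.04

```text
time: 57.05
ee_pos: [0.5271, -0.0518, 0.064]
tcp_rot: [179.9, -0.0, 81.8]
wrist_force: [1.6, 0.0, 0.0]
opening: 0.0399
grasp_force: 0.0
```

Call:
arm_command --pt "0 0 -0.02 0" --pt "0 0 -0.05 0" --pt "0 0 -0.09 0" --pt "0 0 -0.13 0" --pt "0 0 -0.17 0"

```text
time: 57.55
ee_pos: [0.5266, -0.0518, 0.2356]
tcp_rot: [179.9, -0.0, 81.8]
wrist_force: [0.5, -0.4, -0.5]
opening: 0.0402
grasp_force: 0.0
```

```bash
python3 avg.py filter_a .567 -.367 0 5;  python3 go.py .567 -.367 .156 90
```

```text
side 5 px [281.7 169.3] std [1.3 0.9] atz [ 0.5803 -0.3759]
at [ 0.5269 -0.052   0.234 ] [179.9  -0.   81.7] t 58.55 q [-6.  3. 12. 99.  0. 93.] F [-0.8 -1.   0.1] open 0.0401
shift [-0.306   0.0848  0.0781] turn rad -0.144
```

Call:
arm_command --pt "-0.03 0 0 0" --pt "-0.07 0 0 0" --pt "-0.11 0 0 0" --pt "-0.15 0 0 0" --pt "-0.19 0.01 0 0" --hand 0.05

```text
time: 59.05
ee_pos: [0.5087, -0.2429, 0.2347]
tcp_rot: [179.9, 0.0, 81.7]
wrist_force: [1.1, 0.4, 1.3]
opening: 0.0501
grasp_force: 0.0
```

Call:
arm_command --pt "-0.03 0.02 0.01 0" --pt "-0.07 0.045 0.03 0" --pt "-0.1 0.065 0.05 -0.05" --pt "-0.116 0.075 0.075 -0.1" --pt "-0.116 0.075 0.078 -0.144"

```text
time: 59.55
ee_pos: [0.5665, -0.3687, 0.1507]
tcp_rot: [-179.8, -0.2, 90.0]
wrist_force: [-0.7, 0.8, 0.7]
opening: 0.0502
grasp_force: 0.0
```

Call:
arm_command --pt "0 0 0 0" --pt "0 0 0 0" --pt "0 0 0 0" --pt "0 0 0 0" --pt "0 0 0 0"

```text
time: 60.05
ee_pos: [0.5674, -0.3668, 0.1569]
tcp_rot: [179.9, 0.0, 90.0]
wrist_force: [-0.5, -0.3, -0.4]
opening: 0.0499
grasp_force: 0.0
```

```bash
python3 avg.py filter_a .567 -.367 0 5;  python3 go.py .5665 -.368 .06 90
```

```text
top 5 px [423.  220.8] std [1.4 1.2] atz [ 0.5648 -0.3673]
side 5 px [283.4 169.3] std [1.2 0.9] atz [ 0.5742 -0.3762]
both(z fixed) [ 0.5684 -0.3689]
at [ 0.5672 -0.367   0.156 ] [179.9  -0.   90. ] t 61.05 q [-33.  22.  26.  93.   0.  57.] F [-0.5  0.5  0.6] open 0.0502
shift [-0.001  -0.0008  0.096 ] turn rad 0.0
```

Call:
arm_command --pt "-0.001 0 0.025 0" --pt "-0.001 0 0.05 0" --pt "-0.001 0 0.075 0" --pt "-0.001 0 0.096 0" --pt "-0.001 0 0.096 0"

```text
time: 61.55
ee_pos: [0.5658, -0.367, 0.0566]
tcp_rot: [-179.8, -0.2, 90.0]
wrist_force: [-0.5, 0.1, -0.0]
opening: 0.0502
grasp_force: 0.0
```

Call:
arm_command --pt "0 0 0.004 0" --pt "0 0 0.008 0" --pt "0 0 0.012 0" --pt "0 0 0.015 0" --pt "0 0 0.015 0"

```text
time: 62.05
ee_pos: [0.5672, -0.368, 0.0448]
tcp_rot: [179.9, -0.0, 90.0]
wrist_force: [0.6, 0.2, 0.3]
opening: 0.05
grasp_force: 0.0
```

```bash
python3 go.py .5675 -.368 .032 90
```

```text
at [ 0.5672 -0.368   0.0448] [179.9  -0.   90. ] t 62.05 q [-33.  22.  13.  81.   0.  57.] F [0.6 0.2 0.3] open 0.05
shift [-0.      0.0003  0.0128] turn rad 0.0
```

Call:
arm_command --pt "0 0 0.004 0" --pt "0 0 0.008 0" --pt "0 0 0.0128 0" --pt "0 0 0.0128 0" --pt "0 0 0.0128 0"

```text
time: 62.55
ee_pos: [0.5672, -0.3679, 0.032]
tcp_rot: [179.9, -0.0, 90.0]
wrist_force: [-0.2, 0.6, -0.7]
opening: 0.0501
grasp_force: 0.0
```

Call:
arm_command --pt "0 0 0 0" --pt "0 0 0 0" --pt "0 0 0 0" --pt "0 0 0 0" --pt "0 0 0 0" --hand 0.0 --grip_force 25

```text
time: 63.05
ee_pos: [0.5675, -0.368, 0.0325]
tcp_rot: [179.9, 0.0, 90.0]
wrist_force: [0.8, 0.4, 1.0]
opening: 0.0133
grasp_force: 29.9
```

Call:
arm_command --pt "0 0 0 0" --pt "0 0 0 0" --pt "0 0 0 0" --pt "0 0 0 0" --pt "0 0 0 0" --grip_force 70

```text
time: 63.55
ee_pos: [0.5676, -0.3681, 0.0326]
tcp_rot: [179.9, 0.0, 90.0]
wrist_force: [2.2, -0.7, 3.7]
opening: 0.0123
grasp_force: 71.1
```

Call:
arm_command --pt "0 0 -0.03 0" --pt "0 0 -0.07 0" --pt "0 0 -0.11 0" --pt "0 0 -0.15 0" --pt "0 0 -0.188 0"

```text
time: 64.05
ee_pos: [0.5665, -0.3678, 0.2212]
tcp_rot: [-180.0, -0.0, 90.0]
wrist_force: [1.5, -0.4, -3.5]
opening: 0.0118
grasp_force: 70.4
```

Call:
arm_command --pt "0 0 0 0" --pt "0 0 0 0" --pt "0 0 0 0" --pt "0 0 0 0" --pt "0 0 0 0"

```text
time: 64.55
ee_pos: [0.5667, -0.3677, 0.2188]
tcp_rot: [-180.0, -0.1, 90.0]
wrist_force: [-0.1, -1.0, -2.2]
opening: 0.0121
grasp_force: 70.4
```

```bash
python3 avg.py filter_a .5672 -.368 .188 8 20; python3 go.py .5378 .0385 .22 90
```

```text
top 7 px [452.3 212.1] std [1.  0.9] atz [ 0.5624 -0.3649]
at [ 0.5671 -0.368   0.2203] [179.9  -0.   90. ] t 65.45 q [-33.  24.  36. 101.   0.  57.] F [ 0.  -0.1 -2. ] open 0.0123
shift [ 4.065e-01 -2.930e-02  3.000e-04] turn rad -0.0Traceback (most recent call last):
  File "avg.py", line 11, in <module>
    c=bot.camera(cam);u=proj(c,g)
ValueError: 200 camera calls are used up
```

Camera calls are used up, so the rest goes by force and the known geometry.

Call:
arm_command --pt "0.03 -0.02 0 0" --pt "0.07 -0.035 0 0" --pt "0.11 -0.045 0 0" --pt "0.15 -0.045 0 0" --pt "0.19 -0.045 0 0"

```text
time: 65.95
ee_pos: [0.5215, -0.1767, 0.2206]
tcp_rot: [179.9, 0.0, 90.0]
wrist_force: [1.3, 0.3, -2.7]
opening: 0.0122
grasp_force: 70.3
```

Call:
arm_command --pt "0.04 0 0 0" --pt "0.08 0 0 0" --pt "0.12 0 0 0" --pt "0.16 0 0 0" --pt "0.2 0 0 0"

```text
time: 66.45
ee_pos: [0.5218, 0.0236, 0.2205]
tcp_rot: [179.9, -0.0, 90.0]
wrist_force: [1.7, -0.3, -2.7]
opening: 0.0124
grasp_force: 70.3
```

Call:
arm_command --pt "0.016 0.019 0 -0.1" --pt "0.016 0.019 0 -0.24" --pt "0.016 0.019 0 -0.38" --pt "0.016 0.019 0 -0.52" --pt "0.016 0.019 0 -0.66"

```text
time: 66.95
ee_pos: [0.5411, 0.0381, 0.2203]
tcp_rot: [179.9, 0.1, 128.2]
wrist_force: [0.3, -1.1, -1.7]
opening: 0.0125
grasp_force: 70.4
```

Call:
arm_command --pt "0 0 0 -0.14" --pt "0 0 0 -0.28" --pt "0 0 0 -0.42" --pt "0 0 0 -0.56" --pt "0 0 0 -0.7"

```text
time: 67.45
ee_pos: [0.5411, 0.038, 0.2204]
tcp_rot: [180.0, 0.1, 168.3]
wrist_force: [-0.1, -0.3, -2.6]
opening: 0.0124
grasp_force: 70.4
```

Call:
arm_command --pt "0 0 0 -0.076" --pt "0 0 0 -0.076" --pt "0 0 0 -0.076" --pt "0 0 0 -0.076" --pt "0 0 0 -0.076"

```text
time: 67.95
ee_pos: [0.5411, 0.038, 0.2203]
tcp_rot: [180.0, 0.1, 172.2]
wrist_force: [0.3, -0.1, -2.3]
opening: 0.0126
grasp_force: 70.4
```

```bash
python3 go.py .5408 .0381 .105 172.3
```

```text
at [0.5411 0.038  0.2203] [1.800e+02 1.000e-01 1.722e+02] t 67.95 q [ 4.  4. 12. 97. -0. 12.] F [ 0.3 -0.1 -2.3] open 0.0126
shift [0.0005 0.     0.1153] turn rad -0.002
```

Call:
arm_command --pt "0 0 0.02 0" --pt "0 0 0.045 0" --pt "0 0 0.07 0" --pt "0 0 0.095 0" --pt "0 0 0.115 0"

```text
time: 68.45
ee_pos: [0.5408, 0.038, 0.1037]
tcp_rot: [180.0, 0.0, 172.2]
wrist_force: [-1.1, 0.6, -2.5]
opening: 0.012
grasp_force: 70.4
```

Call:
arm_command --pt "0 0 0.004 0" --pt "0 0 0.008 0" --pt "0 0 0.012 0" --pt "0 0 0.016 0" --pt "0 0 0.016 0"

```text
time: 68.95
ee_pos: [0.5421, 0.0381, 0.0921]
tcp_rot: [179.9, 0.3, 172.3]
wrist_force: [-4.5, -0.3, 10.7]
opening: 0.0123
grasp_force: 72.2
```

Call:
arm_command --pt "0 0 0.002 0" --pt "0 0 0.004 0" --pt "0 0 0.004 0" --pt "0 0 0.004 0" --pt "0 0 0.004 0"

```text
time: 69.45
ee_pos: [0.5426, 0.0381, 0.0918]
tcp_rot: [179.9, 0.5, 172.3]
wrist_force: [-13.3, -1.9, 36.3]
opening: 0.0124
grasp_force: 75.7
```

Call:
arm_command --pt "0 0 -0.003 0" --pt "0 0 -0.006 0" --pt "0.003 0 -0.006 0" --pt "0.003 0 -0.003 0" --pt "0.003 0 -0.001 0"

```text
time: 69.95
ee_pos: [0.5379, 0.0384, 0.0854]
tcp_rot: [180.0, 0.0, 172.3]
wrist_force: [-0.6, -0.0, -2.1]
opening: 0.012
grasp_force: 70.5
```

Call:
arm_command --pt "0 0 0.001 0" --pt "0 0 0.001 0" --pt "0 0 0.001 0" --pt "0 0 0.001 0" --pt "0 0 0.001 0"

```text
time: 70.45
ee_pos: [0.5384, 0.0384, 0.0853]
tcp_rot: [180.0, 0.1, 172.3]
wrist_force: [-0.3, -0.5, -1.6]
opening: 0.0121
grasp_force: 70.5
```

Call:
arm_command --pt "0 0 0.003 0" --pt "0 0 0.006 0" --pt "0 0 0.009 0" --pt "0 0 0.0115 0" --pt "0 0 0.0115 0"

```text
time: 70.95
ee_pos: [0.5381, 0.0384, 0.0732]
tcp_rot: [180.0, 0.0, 172.3]
wrist_force: [-0.0, 0.8, -2.9]
opening: 0.0123
grasp_force: 70.5
```

Call:
arm_command --pt "0 0 0.003 0" --pt "0 0 0.006 0" --pt "0 0 0.009 0" --pt "0 0 0.0115 0" --pt "0 0 0.0115 0"

```text
time: 71.45
ee_pos: [0.5386, 0.0385, 0.0627]
tcp_rot: [180.0, 0.1, 172.3]
wrist_force: [-2.2, 0.6, 7.1]
opening: 0.0124
grasp_force: 71.7
```

```bash
python3 go.py .5408 .0381 .0605 172.3
```

```text
at [0.5386 0.0385 0.0627] [1.800e+02 1.000e-01 1.723e+02] t 71.45 q [ 4.  3. -7. 80.  0. 12.] F [-2.2  0.6  7.1] open 0.0124
shift [-0.0022 -0.0001  0.0022] turn rad -0.0
```

Call:
arm_command --pt "0 0 0.0015 0" --pt "0 0 0.0025 0.1" --pt "0 0 0.0025 0.24" --pt "0 0 0.0025 0.38" --pt "0 0 0.0025 0.5"

```text
time: 71.95
ee_pos: [0.5393, 0.0384, 0.061]
tcp_rot: [179.9, 0.2, 143.3]
wrist_force: [-0.7, 1.2, 7.7]
opening: 0.0123
grasp_force: 71.8
```

Call:
arm_command --pt "0 0 0 0.12" --pt "0 0 0 0.24" --pt "0 0 0 0.36" --pt "0 0 0 0.48" --pt "0 0 0 0.6"

```text
time: 72.45
ee_pos: [0.5393, 0.0384, 0.061]
tcp_rot: [179.8, 0.1, 109.0]
wrist_force: [0.0, 0.1, 7.3]
opening: 0.0123
grasp_force: 71.8
```

Call:
arm_command --pt "0 0 0 0.12" --pt "0 0 0 0.24" --pt "0 0 0 0.36" --pt "0 0 0 0.48" --pt "0 0 0 0.56"

```text
time: 72.95
ee_pos: [0.5381, 0.0385, 0.0608]
tcp_rot: [179.9, -0.0, 77.0]
wrist_force: [-6.0, -0.4, 11.2]
opening: 0.0124
grasp_force: 85.3
```

```bash
python3 go.py .528 -.0512 .0605 82.3; python3 -c "
from h import *;print(bot.get_obs()['torque'])"
```

```text
at [0.5381 0.0385 0.0608] [179.9  -0.   77. ] t 72.95 q [  4.   3.  -8.  79.   0. 107.] F [-6.  -0.4 11.2] open 0.0124
shift [-0.0897  0.0103  0.0003] turn rad -0.092
[0.02216661 1.29663472 2.01392982]
```

Call:
arm_command --pt "0 0 -0.002 -0.04" --pt "0 0 -0.004 -0.08" --pt "0 0 -0.0045 -0.08" --pt "0 0 -0.0045 -0.08" --pt "0 0 -0.0045 -0.08"

```text
time: 73.45
ee_pos: [0.5381, 0.0386, 0.0647]
tcp_rot: [179.9, -0.0, 81.7]
wrist_force: [-3.7, 0.8, 5.4]
opening: 0.0123
grasp_force: 71.5
```

Call:
arm_command --pt "0 0 0 0" --pt "0 0 0 0" --pt "0 0 0 0" --pt "0 0 0 0" --pt "0 0 0 0" --hand 0.04

```text
time: 73.95
ee_pos: [0.5383, 0.0384, 0.0641]
tcp_rot: [179.9, -0.0, 81.7]
wrist_force: [-0.2, -0.8, 0.2]
opening: 0.0396
grasp_force: 0.0
```

Call:
arm_command --pt "0 0 -0.02 0" --pt "0 0 -0.05 0" --pt "0 0 -0.09 0" --pt "0 0 -0.13 0" --pt "0 0 -0.17 0"

```text
time: 74.45
ee_pos: [0.5379, 0.0383, 0.2358]
tcp_rot: [179.9, -0.0, 81.7]
wrist_force: [0.7, 0.3, 0.7]
opening: 0.0399
grasp_force: 0.0
```

Call:
arm_command --pt "0 0 -0.02 0" --pt "0 0 -0.04 0" --pt "0 0 -0.05 0" --pt "0 0 -0.05 0" --pt "0 0 -0.05 0"

```text
time: 74.95
ee_pos: [0.5381, 0.0384, 0.2833]
tcp_rot: [180.0, -0.0, 81.7]
wrist_force: [-0.2, -0.1, -1.3]
opening: 0.0402
grasp_force: 0.0
```

```bash
python3 go.py .6825 .0188 .285 82.2
```

```text
at [0.5381 0.0384 0.2833] [180.   -0.   81.7] t 74.95 q [  4.   6.  21. 105.  -0. 102.] F [-0.2 -0.1 -1.3] open 0.0402
shift [ 0.0014  0.1457 -0.0017] turn rad -0.008
```

Call:
arm_command --pt "0.001 0.025 0 0" --pt "0.001 0.06 0 0" --pt "0.001 0.095 0 0" --pt "0.001 0.125 0 0" --pt "0.001 0.1457 0 0" --hand 0.045

```text
time: 75.45
ee_pos: [0.6837, 0.0181, 0.2817]
tcp_rot: [-179.9, 0.0, 81.7]
wrist_force: [1.1, -0.0, -0.1]
opening: 0.0453
grasp_force: 0.0
```

Call:
arm_command --pt "0 0 0.01 0" --pt "0 0 0.02 0" --pt "0 0 0.03 0" --pt "0 0 0.04 0" --pt "0 0 0.045 0"

```text
time: 75.95
ee_pos: [0.6819, 0.0184, 0.2369]
tcp_rot: [-179.9, 0.0, 81.7]
wrist_force: [-0.9, 0.6, -0.4]
opening: 0.0448
grasp_force: 0.0
```

Call:
arm_command --pt "0 0 0 0" --pt "0 0 0 0" --pt "0 0 0 0" --pt "0 0 0 0" --pt "0 0 0 0" --hand 0.0 --grip_force 30

```text
time: 76.45
ee_pos: [0.6814, 0.0186, 0.2398]
tcp_rot: [-180.0, -0.0, 81.8]
wrist_force: [-5.9, 0.0, 0.0]
opening: 0.0083
grasp_force: 30.0
```

Call:
arm_command --pt "0 0 0 0" --pt "0 0 0 0" --pt "0 0 0 0" --pt "0 0 0 0" --pt "0 0 0 0"

```text
time: 76.95
ee_pos: [0.6815, 0.0186, 0.2398]
tcp_rot: [-180.0, -0.0, 81.8]
wrist_force: [-6.4, 0.6, -0.5]
opening: 0.0086
grasp_force: 30.0
```

Call:
arm_command --pt "0 -0.0063 -0.0026 0" --pt "0 -0.0119 -0.0047 0" --pt "0 -0.026 -0.0092 0" --pt "0 -0.0405 -0.0124 0" --pt "0 -0.0552 -0.0144 0"

```text
time: 77.45
ee_pos: [0.6276, 0.0259, 0.2549]
tcp_rot: [179.8, 0.0, 81.7]
wrist_force: [2.9, -3.6, 0.8]
opening: 0.0084
grasp_force: 29.2
```

Call:
arm_command --pt "0 -0.0148 -0.0006 0" --pt "0 -0.0296 0 0" --pt "0 -0.0443 0.002 0" --pt "0 -0.0588 0.0052 0" --pt "0 -0.0729 0.0097 0"

```text
time: 77.95
ee_pos: [0.5553, 0.036, 0.2454]
tcp_rot: [179.7, 0.1, 81.7]
wrist_force: [1.8, -6.8, 1.6]
opening: 0.0086
grasp_force: 31.1
```

Call:
arm_command --pt "0 -0.0137 0.0056 0" --pt "0 -0.0269 0.0125 0" --pt "0 -0.0394 0.0204 0" --pt "0 -0.0512 0.0295 0" --pt "0 -0.0621 0.0395 0"

```text
time: 78.45
ee_pos: [0.4938, 0.0451, 0.2054]
tcp_rot: [179.8, 0.0, 81.7]
wrist_force: [3.0, -5.6, -0.2]
opening: 0.0083
grasp_force: 31.7
```

Call:
arm_command --pt "0 -0.01 0.0109 0" --pt "0 -0.0191 0.0227 0" --pt "0 -0.027 0.0352 0" --pt "0 -0.0339 0.0484 0" --pt "0 -0.0395 0.0621 0"

```text
time: 78.95
ee_pos: [0.4545, 0.0511, 0.1429]
tcp_rot: [179.8, 0.0, 81.7]
wrist_force: [0.7, -3.7, 2.2]
opening: 0.0079
grasp_force: 32.5
```

Call:
arm_command --pt "0 -0.0015 0.004 0" --pt "0 -0.0029 0.0084 0" --pt "0 -0.0042 0.0127 0" --pt "0 -0.0053 0.017 0" --pt "0 -0.0053 0.019 0"

```text
time: 79.45
ee_pos: [0.4492, 0.0519, 0.1246]
tcp_rot: [179.9, 0.0, 81.7]
wrist_force: [-12.7, -3.8, 21.9]
opening: 0.0083
grasp_force: 34.7
```

```bash
python3 go.py .448 .0505 .125 82.2
```

```text
at [0.4492 0.0519 0.1246] [179.9   0.   81.7] t 79.45 q [  7.  -9. -12.  87.  -0. 105.] F [-12.7  -3.8  21.9] open 0.0083
shift [-0.0016 -0.001  -0.0004] turn rad -0.008
```

Call:
arm_command --pt "0 0 0.001 0" --pt "0 0 0.001 0" --pt "0 0 0.001 0" --pt "0 0 0 0" --pt "0 0 0 0"

```text
time: 79.95
ee_pos: [0.4491, 0.0519, 0.1245]
tcp_rot: [180.0, 0.0, 81.7]
wrist_force: [-9.5, -3.6, 8.9]
opening: 0.0081
grasp_force: 33.6
```

Call:
arm_command --pt "0 0 0 0" --pt "0 0 0 0" --pt "0 0 0 0" --pt "0 0 0 0" --pt "0 0 0 0" --hand 0.045

```text
time: 80.45
ee_pos: [0.4501, 0.0523, 0.1232]
tcp_rot: [179.9, -0.0, 81.7]
wrist_force: [0.4, 0.2, -0.4]
opening: 0.0448
grasp_force: 0.0
```

Call:
arm_command --pt "0 0 -0.01 0" --pt "0 0 -0.025 0" --pt "0 0 -0.04 0" --pt "0 0 -0.06 0" --pt "0 0 -0.06 0"

```text
time: 80.95
ee_pos: [0.451, 0.0523, 0.1863]
tcp_rot: [179.7, -0.1, 81.8]
wrist_force: [-0.4, 0.0, -0.4]
opening: 0.0452
grasp_force: 0.0
```

Call:
arm_command --pt "0 0 0 0" --pt "0 0 0 0" --pt "0 0 0 0" --pt "0 0 0.005 0" --pt "0 0 0.01 0" --hand 0.0

```text
time: 81.45
ee_pos: [0.4498, 0.0522, 0.1725]
tcp_rot: [180.0, -0.0, 81.7]
wrist_force: [-0.3, -0.2, 0.7]
opening: -0.0001
grasp_force: 0.0
```

```bash
python3 go.py .448 .0505 .14 82.2
```

```text
at [0.4498 0.0522 0.1725] [180.   -0.   81.7] t 81.45 q [  7.  -9.  -7.  92.  -0. 105.] F [-0.3 -0.2  0.7] open -0.0001
shift [-0.0019 -0.0016  0.0325] turn rad -0.008
```

Call:
arm_command --pt "0 -0.0016 0.007 0" --pt "0 -0.0016 0.014 0" --pt "0 -0.0016 0.021 0" --pt "0 -0.0016 0.027 0" --pt "0 -0.0016 0.029 0"

```text
time: 81.95
ee_pos: [0.4481, 0.0524, 0.1433]
tcp_rot: [180.0, 0.0, 81.7]
wrist_force: [-0.6, -0.3, 0.5]
opening: -0.0001
grasp_force: 0.0
```

Call:
arm_command --pt "0 0 0.002 0" --pt "0 0 0.004 0" --pt "0 0 0.004 0" --pt "0 0 0.004 0" --pt "0 0 0.004 0"

```text
time: 82.45
ee_pos: [0.4485, 0.0524, 0.1404]
tcp_rot: [179.9, -0.0, 81.7]
wrist_force: [0.1, -0.3, -0.7]
opening: -0.0001
grasp_force: 0.0
```

Call:
arm_command --pt "0 0 0.001 0" --pt "0 0 0.002 0" --pt "0 0 0.003 0" --pt "0 0 0.003 0" --pt "0 0 0.003 0"

```text
time: 82.95
ee_pos: [0.4484, 0.0524, 0.1372]
tcp_rot: [179.9, -0.0, 81.7]
wrist_force: [-0.8, 0.9, -0.6]
opening: 0.0
grasp_force: 0.0
```

Call:
arm_command --pt "0 0 0.001 0" --pt "0 0 0.002 0" --pt "0 0 0.0025 0" --pt "0 0 0.0025 0" --pt "0 0 0.0025 0"

```text
time: 83.45
ee_pos: [0.4484, 0.0524, 0.1347]
tcp_rot: [179.9, -0.0, 81.7]
wrist_force: [-0.1, -0.7, -0.4]
opening: -0.0002
grasp_force: 0.0
```

Call:
arm_command --pt "0 0 0.001 0" --pt "0 0 0.002 0" --pt "0 0 0.003 0" --pt "0 0 0.003 0" --pt "0 0 0.003 0"

```text
time: 83.95
ee_pos: [0.4487, 0.0525, 0.1335]
tcp_rot: [179.8, -0.0, 81.7]
wrist_force: [-4.6, -0.1, 13.1]
opening: 0.0003
grasp_force: 6.9
```

Call:
arm_command --pt "0 0 0.001 0" --pt "0 0 0.002 0" --pt "0 0 0.0025 0" --pt "0 0 0.0025 0" --pt "0 0 0.0025 0"

```text
time: 84.45
ee_pos: [0.4489, 0.0525, 0.1332]
tcp_rot: [179.7, -0.1, 81.8]
wrist_force: [-10.3, -1.0, 30.4]
opening: 0.0001
grasp_force: 15.4
```

Call:
arm_command --pt "0 0 -0.01 0" --pt "0 0 -0.04 0" --pt "0 0 -0.08 0" --pt "0 -0.01 -0.12 0" --pt "0 -0.03 -0.15 0"

```text
time: 84.95
ee_pos: [0.4188, 0.0567, 0.281]
tcp_rot: [179.9, -0.0, 81.7]
wrist_force: [-0.1, 0.3, 0.0]
opening: -0.0002
grasp_force: 0.0
```

Call:
arm_command --pt "0 0 0 0" --pt "0 0 0 0" --pt "0 0 0 0" --pt "0 0 0 0" --pt "0 0 0 0"

```text
time: 85.45
ee_pos: [0.4185, 0.0566, 0.2782]
tcp_rot: [-180.0, 0.0, 81.7]
wrist_force: [-0.1, -0.4, 0.1]
opening: 0.0001
grasp_force: 0.0
```

```bash
python3 -c "
from workcell import bot
print(bot.get_obs()['wrist_force'],bot.job_done())"
```

```text
the job is handed in; nothing more can be done
[-0.07455592 -0.38751192  0.1062152 ] None
```

I opened the cover to its stop, turned all three cartridges to their hard stops in separate ports, shut the cover and handed the job in at about 85 s; no verdict came back, and only the first cartridge's lock was seen on camera, with the other two and the final shut checked by force and position because the camera calls had run out.

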